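# Fill the solenoid tray, scan it and book it in

## Task

Top up the blue transport tray: stand one spare starter solenoid from the mat upright in every empty pocket, leaving the solenoids already in the tray where they are. When the tray is full, take the scanner out of its cradle, aim it squarely at the middle of the tray's label from about 11 cm and hold it still there for a good second, and put it back upright in its cradle by the end. After the scan, book the tray in on the terminal by pressing yellow (new booking), white (solenoids), blue (full tray) and green (confirm), in that order and one at a time, each fully down for a moment; never press the red key, and leave the other things on the bench alone.

Things in the scene. Friction and masses are not known exactly. Their poses are not given: they have to be found in the camera images.
- tray: blue tray 306 (x) x 206 (y) mm on a closed grey tote, one fixed stack, rim 113 mm above the bench. Six pockets 95 x 95 mm, centres at x = -100, 0, +100 and y = -50.5, +50.5 mm in the tray frame, floors at z = 85 mm; outer walls 28 and dividers 24 mm above the floors. Origin: centre of the stack's underside on the bench, z up.
- label: white label with black bars, 104 x 62 mm, fixed to the long -y side of the tray, sloping at 45 degrees so that it faces up and away from the tray (tray -y). Origin: centre of its face, 88 mm above the bench; x along the row of bars, z straight out of the label.
- stock0: starter solenoid, upright: round flange diameter 66, 8 thick, at its foot; steel body diameter 52 up to 52; black cap diameter 45 up to 66; studs up to 80 mm; 0.25 to 0.5 kg. Origin: centre of the underside; z up its axis, yaw of no matter. Grip the body 28 to 52 above the underside. Stays in the pocket at tray (-100, -50.5) mm; None: absent, pocket empty.
- stock1: starter solenoid, upright: round flange diameter 66, 8 thick, at its foot; steel body diameter 52 up to 52; black cap diameter 45 up to 66; studs up to 80 mm; 0.25 to 0.5 kg. Origin: centre of the underside; z up its axis, yaw of no matter. Grip the body 28 to 52 above the underside. Stays in the pocket at tray (-100, +50.5) mm; None: absent, pocket empty.
- stock2: starter solenoid, upright: round flange diameter 66, 8 thick, at its foot; steel body diameter 52 up to 52; black cap diameter 45 up to 66; studs up to 80 mm; 0.25 to 0.5 kg. Origin: centre of the underside; z up its axis, yaw of no matter. Grip the body 28 to 52 above the underside. Stays in the pocket at tray (+0, -50.5) mm; None: absent, pocket empty.
- stock3: starter solenoid, upright: round flange diameter 66, 8 thick, at its foot; steel body diameter 52 up to 52; black cap diameter 45 up to 66; studs up to 80 mm; 0.25 to 0.5 kg. Origin: centre of the underside; z up its axis, yaw of no matter. Grip the body 28 to 52 above the underside. Stays in the pocket at tray (+0, +50.5) mm; None: absent, pocket empty.
- stock4: starter solenoid, upright: round flange diameter 66, 8 thick, at its foot; steel body diameter 52 up to 52; black cap diameter 45 up to 66; studs up to 80 mm; 0.25 to 0.5 kg. Origin: centre of the underside; z up its axis, yaw of no matter. Grip the body 28 to 52 above the underside. Stays in the pocket at tray (+100, -50.5) mm; None: absent, pocket empty.
- stock5: starter solenoid, upright: round flange diameter 66, 8 thick, at its foot; steel body diameter 52 up to 52; black cap diameter 45 up to 66; studs up to 80 mm; 0.25 to 0.5 kg. Origin: centre of the underside; z up its axis, yaw of no matter. Grip the body 28 to 52 above the underside. Stays in the pocket at tray (+100, +50.5) mm; None: absent, pocket empty.
- spare0: starter solenoid, upright: round flange diameter 66, 8 thick, at its foot; steel body diameter 52 up to 52; black cap diameter 45 up to 66; studs up to 80 mm; 0.25 to 0.5 kg. Origin: centre of the underside; z up its axis, yaw of no matter. Grip the body 28 to 52 above the underside. A spare, standing on the black mat on the bench at the left.
- spare1: starter solenoid, upright: round flange diameter 66, 8 thick, at its foot; steel body diameter 52 up to 52; black cap diameter 45 up to 66; studs up to 80 mm; 0.25 to 0.5 kg. Origin: centre of the underside; z up its axis, yaw of no matter. Grip the body 28 to 52 above the underside. A spare, standing on the black mat on the bench at the left.
- spare2: starter solenoid, upright: round flange diameter 66, 8 thick, at its foot; steel body diameter 52 up to 52; black cap diameter 45 up to 66; studs up to 80 mm; 0.25 to 0.5 kg. Origin: centre of the underside; z up its axis, yaw of no matter. Grip the body 28 to 52 above the underside. A spare, standing on the black mat on the bench at the left.
- spare3: starter solenoid, upright: round flange diameter 66, 8 thick, at its foot; steel body diameter 52 up to 52; black cap diameter 45 up to 66; studs up to 80 mm; 0.25 to 0.5 kg. Origin: centre of the underside; z up its axis, yaw of no matter. Grip the body 28 to 52 above the underside. A spare, standing on the black mat on the bench at the left.
- spare4: starter solenoid, upright: round flange diameter 66, 8 thick, at its foot; steel body diameter 52 up to 52; black cap diameter 45 up to 66; studs up to 80 mm; 0.25 to 0.5 kg. Origin: centre of the underside; z up its axis, yaw of no matter. Grip the body 28 to 52 above the underside. A spare, standing on the black mat on the bench at the left.
- scanner: cordless pistol scanner, 0.2 kg, standing upright in its cradle; reads by itself, no trigger. Origin: centre of the foot's underside, z up, x the way it looks. Foot 56 (x) x 40 (y) x 14 mm; yellow head 88 long, 46 wide (flat sides to +-y), 44 high, centre at (20, 0, 135) mm, nose 45 degrees below +x, black ring 60 wide from 30 mm ahead of that centre. Grip the head's sides at its centre.
- scanner_nose (a point): centre of the scanner's window, at (55, 0, 100) mm in the scanner frame; x points along its beam (45 degrees below the scanner's x), y across, as the scanner's y. It reads when the label's centre is on the beam about 110 mm (60 to 170) ahead.
- cradle_seat (a point): centre of the floor of the fixed black scanner cradle, 10 mm above the bench: base 115 x 88 mm with an open cup, inside 72 (x) x 56 (y) mm, walls 34 mm above this floor. x: the way the scanner looks when it stands there; z up.
- terminal: fixed grey desk terminal 168 (x) x 172 (y) mm; its deck slopes up 10 degrees from 40 mm high at the user's side to 69 mm at the back; screen along the back, in front of it five square keys 32 x 32 mm, 48 mm apart, tops 15 mm above the deck. Origin: centre of its underside on the bench; x from the user's side to the screen, y to the user's left, z up.
- key_yellow (a joint): travel of the yellow key (back row, left; used here): 0 up, 0.006 m fully down; starts to move at 1.5 N, fully down at 5 N, springs back; counts as pressed from about 4.2 mm. Centre of its top when up: [-7.5, 48, 67.9] mm in the terminal frame
- key_white (a joint): travel of the white key (back row, middle; used here): 0 up, 0.006 m fully down; starts to move at 1.5 N, fully down at 5 N, springs back; counts as pressed from about 4.2 mm. Centre of its top when up: [-7.5, 0, 67.9] mm in the terminal frame
- key_blue (a joint): travel of the blue key (back row, right; used here): 0 up, 0.006 m fully down; starts to move at 1.5 N, fully down at 5 N, springs back; counts as pressed from about 4.2 mm. Centre of its top when up: [-7.5, -48, 67.9] mm in the terminal frame
- key_red (a joint): travel of the red key (front row, left; cancels the booking, not to be pressed): 0 up, 0.006 m fully down; starts to move at 1.5 N, fully down at 5 N, springs back; counts as pressed from about 4.2 mm. Centre of its top when up: [-54.8, 48, 59.8] mm in the terminal frame
- key_green (a joint): travel of the green key (front row, right; used here): 0 up, 0.006 m fully down; starts to move at 1.5 N, fully down at 5 N, springs back; counts as pressed from about 4.2 mm. Centre of its top when up: [-54.8, -48, 59.8] mm in the terminal frame
- screwdriver: red screwdriver lying beyond the cradle, bystander
- grease_tin: green tin, diameter 64, 62 high, beyond the mat, bystander

How it is judged (in metres and radians):
On the way, in this order (a step that is already met when the one before it is completed fails the run):
1. every pocket of the tray holds an upright solenoid (((x of stock0 in the frame of tray between -0.1253 and -0.0753 m and y of stock0 in the frame of tray between -0.0755 and -0.0255 m and z of stock0 in the frame of tray between 0.073 and 0.097 m and angle between stock0's own z axis and vertical below 0.2 rad) or (x of spare0 in the frame of tray between -0.1253 and -0.0753 m and y of spare0 in the frame of tray between -0.0755 and -0.0255 m and z of spare0 in the frame of tray between 0.073 and 0.097 m and angle between spare0's own z axis and vertical below 0.2 rad) or (x of spare1 in the frame of tray between -0.1253 and -0.0753 m and y of spare1 in the frame of tray between -0.0755 and -0.0255 m and z of spare1 in the frame of tray between 0.073 and 0.097 m and angle between spare1's own z axis and vertical below 0.2 rad) or (x of spare2 in the frame of tray between -0.1253 and -0.0753 m and y of spare2 in the frame of tray between -0.0755 and -0.0255 m and z of spare2 in the frame of tray between 0.073 and 0.097 m and angle between spare2's own z axis and vertical below 0.2 rad) or (x of spare3 in the frame of tray between -0.1253 and -0.0753 m and y of spare3 in the frame of tray between -0.0755 and -0.0255 m and z of spare3 in the frame of tray between 0.073 and 0.097 m and angle between spare3's own z axis and vertical below 0.2 rad) or (x of spare4 in the frame of tray between -0.1253 and -0.0753 m and y of spare4 in the frame of tray between -0.0755 and -0.0255 m and z of spare4 in the frame of tray between 0.073 and 0.097 m and angle between spare4's own z axis and vertical below 0.2 rad)) and ((x of stock1 in the frame of tray between -0.1253 and -0.0753 m and y of stock1 in the frame of tray between 0.0255 and 0.0755 m and z of stock1 in the frame of tray between 0.073 and 0.097 m and angle between stock1's own z axis and vertical below 0.2 rad) or (x of spare0 in the frame of tray between -0.1253 and -0.0753 m and y of spare0 in the frame of tray between 0.0255 and 0.0755 m and z of spare0 in the frame of tray between 0.073 and 0.097 m and angle between spare0's own z axis and vertical below 0.2 rad) or (x of spare1 in the frame of tray between -0.1253 and -0.0753 m and y of spare1 in the frame of tray between 0.0255 and 0.0755 m and z of spare1 in the frame of tray between 0.073 and 0.097 m and angle between spare1's own z axis and vertical below 0.2 rad) or (x of spare2 in the frame of tray between -0.1253 and -0.0753 m and y of spare2 in the frame of tray between 0.0255 and 0.0755 m and z of spare2 in the frame of tray between 0.073 and 0.097 m and angle between spare2's own z axis and vertical below 0.2 rad) or (x of spare3 in the frame of tray between -0.1253 and -0.0753 m and y of spare3 in the frame of tray between 0.0255 and 0.0755 m and z of spare3 in the frame of tray between 0.073 and 0.097 m and angle between spare3's own z axis and vertical below 0.2 rad) or (x of spare4 in the frame of tray between -0.1253 and -0.0753 m and y of spare4 in the frame of tray between 0.0255 and 0.0755 m and z of spare4 in the frame of tray between 0.073 and 0.097 m and angle between spare4's own z axis and vertical below 0.2 rad)) and ((x of stock2 in the frame of tray between -0.025 and 0.025 m and y of stock2 in the frame of tray between -0.0755 and -0.0255 m and z of stock2 in the frame of tray between 0.073 and 0.097 m and angle between stock2's own z axis and vertical below 0.2 rad) or (x of spare0 in the frame of tray between -0.025 and 0.025 m and y of spare0 in the frame of tray between -0.0755 and -0.0255 m and z of spare0 in the frame of tray between 0.073 and 0.097 m and angle between spare0's own z axis and vertical below 0.2 rad) or (x of spare1 in the frame of tray between -0.025 and 0.025 m and y of spare1 in the frame of tray between -0.0755 and -0.0255 m and z of spare1 in the frame of tray between 0.073 and 0.097 m and angle between spare1's own z axis and vertical below 0.2 rad) or (x of spare2 in the frame of tray between -0.025 and 0.025 m and y of spare2 in the frame of tray between -0.0755 and -0.0255 m and z of spare2 in the frame of tray between 0.073 and 0.097 m and angle between spare2's own z axis and vertical below 0.2 rad) or (x of spare3 in the frame of tray between -0.025 and 0.025 m and y of spare3 in the frame of tray between -0.0755 and -0.0255 m and z of spare3 in the frame of tray between 0.073 and 0.097 m and angle between spare3's own z axis and vertical below 0.2 rad) or (x of spare4 in the frame of tray between -0.025 and 0.025 m and y of spare4 in the frame of tray between -0.0755 and -0.0255 m and z of spare4 in the frame of tray between 0.073 and 0.097 m and angle between spare4's own z axis and vertical below 0.2 rad)) and ((x of stock3 in the frame of tray between -0.025 and 0.025 m and y of stock3 in the frame of tray between 0.0255 and 0.0755 m and z of stock3 in the frame of tray between 0.073 and 0.097 m and angle between stock3's own z axis and vertical below 0.2 rad) or (x of spare0 in the frame of tray between -0.025 and 0.025 m and y of spare0 in the frame of tray between 0.0255 and 0.0755 m and z of spare0 in the frame of tray between 0.073 and 0.097 m and angle between spare0's own z axis and vertical below 0.2 rad) or (x of spare1 in the frame of tray between -0.025 and 0.025 m and y of spare1 in the frame of tray between 0.0255 and 0.0755 m and z of spare1 in the frame of tray between 0.073 and 0.097 m and angle between spare1's own z axis and vertical below 0.2 rad) or (x of spare2 in the frame of tray between -0.025 and 0.025 m and y of spare2 in the frame of tray between 0.0255 and 0.0755 m and z of spare2 in the frame of tray between 0.073 and 0.097 m and angle between spare2's own z axis and vertical below 0.2 rad) or (x of spare3 in the frame of tray between -0.025 and 0.025 m and y of spare3 in the frame of tray between 0.0255 and 0.0755 m and z of spare3 in the frame of tray between 0.073 and 0.097 m and angle between spare3's own z axis and vertical below 0.2 rad) or (x of spare4 in the frame of tray between -0.025 and 0.025 m and y of spare4 in the frame of tray between 0.0255 and 0.0755 m and z of spare4 in the frame of tray between 0.073 and 0.097 m and angle between spare4's own z axis and vertical below 0.2 rad)) and ((x of stock4 in the frame of tray between 0.0753 and 0.1253 m and y of stock4 in the frame of tray between -0.0755 and -0.0255 m and z of stock4 in the frame of tray between 0.073 and 0.097 m and angle between stock4's own z axis and vertical below 0.2 rad) or (x of spare0 in the frame of tray between 0.0753 and 0.1253 m and y of spare0 in the frame of tray between -0.0755 and -0.0255 m and z of spare0 in the frame of tray between 0.073 and 0.097 m and angle between spare0's own z axis and vertical below 0.2 rad) or (x of spare1 in the frame of tray between 0.0753 and 0.1253 m and y of spare1 in the frame of tray between -0.0755 and -0.0255 m and z of spare1 in the frame of tray between 0.073 and 0.097 m and angle between spare1's own z axis and vertical below 0.2 rad) or (x of spare2 in the frame of tray between 0.0753 and 0.1253 m and y of spare2 in the frame of tray between -0.0755 and -0.0255 m and z of spare2 in the frame of tray between 0.073 and 0.097 m and angle between spare2's own z axis and vertical below 0.2 rad) or (x of spare3 in the frame of tray between 0.0753 and 0.1253 m and y of spare3 in the frame of tray between -0.0755 and -0.0255 m and z of spare3 in the frame of tray between 0.073 and 0.097 m and angle between spare3's own z axis and vertical below 0.2 rad) or (x of spare4 in the frame of tray between 0.0753 and 0.1253 m and y of spare4 in the frame of tray between -0.0755 and -0.0255 m and z of spare4 in the frame of tray between 0.073 and 0.097 m and angle between spare4's own z axis and vertical below 0.2 rad)) and ((x of stock5 in the frame of tray between 0.0753 and 0.1253 m and y of stock5 in the frame of tray between 0.0255 and 0.0755 m and z of stock5 in the frame of tray between 0.073 and 0.097 m and angle between stock5's own z axis and vertical below 0.2 rad) or (x of spare0 in the frame of tray between 0.0753 and 0.1253 m and y of spare0 in the frame of tray between 0.0255 and 0.0755 m and z of spare0 in the frame of tray between 0.073 and 0.097 m and angle between spare0's own z axis and vertical below 0.2 rad) or (x of spare1 in the frame of tray between 0.0753 and 0.1253 m and y of spare1 in the frame of tray between 0.0255 and 0.0755 m and z of spare1 in the frame of tray between 0.073 and 0.097 m and angle between spare1's own z axis and vertical below 0.2 rad) or (x of spare2 in the frame of tray between 0.0753 and 0.1253 m and y of spare2 in the frame of tray between 0.0255 and 0.0755 m and z of spare2 in the frame of tray between 0.073 and 0.097 m and angle between spare2's own z axis and vertical below 0.2 rad) or (x of spare3 in the frame of tray between 0.0753 and 0.1253 m and y of spare3 in the frame of tray between 0.0255 and 0.0755 m and z of spare3 in the frame of tray between 0.073 and 0.097 m and angle between spare3's own z axis and vertical below 0.2 rad) or (x of spare4 in the frame of tray between 0.0753 and 0.1253 m and y of spare4 in the frame of tray between 0.0255 and 0.0755 m and z of spare4 in the frame of tray between 0.073 and 0.097 m and angle between spare4's own z axis and vertical below 0.2 rad))), for 0.2 s.
2. the scanner is held still on the label for one second (label centre 60 to 170 mm ahead, within 26 mm of the beam, beam within 0.6 rad of square) (x of label in the frame of scanner_nose between 0.06 and 0.17 m and y of label in the frame of scanner_nose between -0.026 and 0.026 m and z of label in the frame of scanner_nose between -0.026 and 0.026 m and angle between the x axis of scanner_nose and the z axis of label, either way round below 0.6 rad and linear speed of scanner below 0.03 m/s), for 1 s.
3. the yellow key is pressed down, the other booking keys up (value of joint key_yellow above 0.0042 m and value of joint each of key_white, key_blue, key_green below 0.002 m), for 0.1 s.
4. the white key is pressed down, the other booking keys up (value of joint key_white above 0.0042 m and value of joint each of key_yellow, key_blue, key_green below 0.002 m), for 0.1 s.
5. the blue key is pressed down, the other booking keys up (value of joint key_blue above 0.0042 m and value of joint each of key_yellow, key_white, key_green below 0.002 m), for 0.1 s.
6. the green key is pressed down, the other booking keys up (value of joint key_green above 0.0042 m and value of joint each of key_yellow, key_white, key_blue below 0.002 m), for 0.1 s.
At the end, for the whole second after the job is handed in: All six pockets hold an upright solenoid on the floor (within 25 mm of the pocket centre in x and y, tilt under 0.2 rad); the scanner stands in its cradle (within 16 mm of its centre, 10 mm of its floor, tilt under 0.15 rad); keys up, all at rest (all of step 1 and horizontal distance between scanner and cradle_seat below 0.016 m and z of scanner in the frame of cradle_seat below 0.01 m and angle between scanner's own z axis and vertical below 0.15 rad and linear speed of each of scanner, spare0, spare1, spare2, spare3, spare4 below 0.02 m/s and value of joint each of key_yellow, key_white, key_blue, key_red, key_green below 0.002 m); the robot touches nothing.
It fails at once if the red key is pressed (value of joint key_red above 0.003 m).
It fails at once if two booking keys are down at once (value of joint each of key_yellow, key_white above 0.003 m or value of joint each of key_yellow, key_blue above 0.003 m or value of joint each of key_yellow, key_green above 0.003 m or value of joint each of key_white, key_blue above 0.003 m or value of joint each of key_white, key_green above 0.003 m or value of joint each of key_blue, key_green above 0.003 m).
It fails at once if a solenoid that was already in the tray is moved out of its place by more than 40 mm (distance of any of stock0, stock1, stock2, stock3, stock4, stock5 from where it was at the start of the episode above 0.04 m).
It fails at once if a bystander is moved by more than 50 mm (distance of any of screwdriver, grease_tin from where it was at the start of the episode above 0.05 m).
Of stock0, stock1, stock2, stock3, stock4, stock5 only 1 to 3 are there at a start; the rules pass over those that are not, and their reading is None.
At some moment in a run one of spare0, spare1, spare2, spare3, spare4 may be knocked a few centimetres aside while the robot is not near it.
It also fails if it takes over 210 s, if anything falls off the work surface, if the arm or the gripper's body presses on something with over 40 N, if the wrist force passes 120 N, or if a joint passes its speed limit or range.

## Robot

A 6-joint arm with a two-finger parallel gripper is mounted at the origin on the work surface. World frame = base frame: x ahead of the robot, y to its left, z up, the work surface at z = 0. Lengths are in mm, angles in rad, forces in N, time in s.
With the tool pointing down it reaches from about 350 to 975 mm from the base axis. Payload 7.1 kg.
Tool frame: the origin (TCP) lies midway between the tips of the shut fingers; the grasp point (between the pads) lies 19 mm behind it; z points along the fingers, y is the line along which they close (so a half turn about z gives the same grasp; the last joint's range is limited). The gripper opens to 88 mm and grips with 3 to 60 N. Pads are 20 mm wide; open, the fingers measure 115 mm over their backs; the gripper's body (75 mm by 178 mm) begins 61 mm behind the grasp point.
Start: joints at [1.241, 0.423, 1.63, -0, 1.089, -0.019], TCP at [191.106, 595.049, 222.675] pointing down, gripper open.
Joint ranges: [-3, 3], [-0.9, 2.11], [0.09, 2.58], [-1.31, 4.45], [0.11, 2.69], [-2.54, 2.54]. Speed limits (rad/s): [2.39, 2.39, 3.01, 3.14, 3.14, 3.14].

## Interface

Orientations are given as a rotation vector (axis times angle).
In Python, from workcell import ctrl gives the robot as it stands. The module is installed in compiled form; this text tells all that it offers.
- The arm moves only by the tool apply_moves, never from a script. Its argument "targets" is a list of rows, each a list of 3 entries, a list of its own where there are three numbers: the opening, from -1 (shut) to 1 (fully open), then the shift along the tool's x, y, z normalised to -1 to 1, where 1 is 5 cm, then the turn, a rotation vector about the tool's x, y, z normalised to -1 to 1, where 1 is 90 degrees. In form: [[jaw, [x, y, z], [wx, wy, wz]], ...]. A call has 1 to 8 rows; each row shifts and turns the commanded pose from where the row before left it, along the tool's axes as they then stand; what a row does not reach is not made up. A row lasts 1/8 s, in which the tool goes at most 62.5 mm and 10.7 degrees, less where a joint would pass 70% of its speed; a pose out of reach is approached as far as the arm can. A call with a number of a shift or a turn outside -1 to 1 is refused whole. A call with a gripper value outside its range is refused whole. The fingers move at their own pace and stop on an object; the grip force is fixed at half the most. Time passes only in rows, so rows that do not move let the fingers close. It gives the time, the measured TCP pose, the force, the opening and the grip force at its end, in the units of the state.
- ctrl.get_obs(): the state, without advancing time (a new reading comes with each control period).
- ctrl.get_image(name): name is "scene" or "top" or "wrist"; returns a dict with "pixels" (400x640x3 uint8, blue, green, red), "camera_matrix" (3x3 intrinsics, pixels), "view" (4x4, takes a point from world to camera coordinates); the wrist camera has in their place "hand_eye" (4x4, takes a point from camera to tool coordinates, whose origin is the TCP and whose axes are the flange's). Camera axes: x right, y down, z forward; pixel columns grow to the right and rows downward; lengths in mm; the calibration is good to about 2 mm. A picture is of the moment at which its call begins: read the wrist's pose just before it. There is no depth.
- ctrl.close_job(): hands the job in; it is judged then, once.
Trained networks look in the newest picture that a camera, given by its name, has taken for a name from the list of things; names that differ only in an ending like _2 or _b are one class to them, and where a whole thing is asked for, a point or a joint stands for the part that bears it (a point fixed in the world has none). Each returns a list of dicts, best first, with "score" (0 to 1); they miss things now and then, are a little off and sometimes report something else, mostly with a low value. They report only what shows in the picture. A call takes as long as a camera call.
- ctrl.masks_of(label, camera): "region" (400x640 bool, what is visible of it) and "bbox" ([left, top, right, bottom] in pixels, round what is visible of it).
- ctrl.pinpoint(label, camera): "xy" ([column, row] in pixels: a listed point, or the origin of a listed thing).
The state is a dict: "t": time; "qpos": joint angles; "qvel": joint speeds; "joint_torque": joint torques, N m; "ee_pos": TCP position; "orientation": TCP orientation; "ft_force": force on the tool from outside, world axes, zero at the start; "moment": the same for the moment, N m; "width": finger opening in mm; "grasp_force": force on a finger pad.
Only numpy, scipy, OpenCV 4.12 (cv2) and the standard library are available. Lean on these libraries where they do the work, as an engineer would, in place of code of your own. Each camera call takes 0.05 s, during which the arm holds its last target. There are 200 camera calls.

## Working session

There is one attempt and no reset: what is moved stays moved. The work goes in short steps, Python scripts to look and compute and a tool call to move; the robot and the scene stay as the last step left them, time stands still between calls to the robot, and variables do not carry over. Pictures are saved under pics/ and viewed, at most 14 in all, crops included, and the job is handed in when it is done.

Besides the shell and the picture viewer there is one more tool, called after ">>>" in YAML: its name, and indented under it one key for each argument. apply_moves: Moves the arm, as the interface text tells. Scaled input: -1 to 1 covers 5 cm each way for a shift and 90 degrees each way for a turn. Its arguments: {"type":"object","properties":{"targets":{"type":"array"}},"required":["targets"]}

```bash
mkdir -p pics
cat > h.py <<'E'
import numpy as np, cv2
from scipy.spatial.transform import Rotation as R
from workcell import ctrl
def shot(n,name=None):
    im=ctrl.get_image(n)
    if name: cv2.imwrite(f'pics/{name}.png',im['pixels'])
    return im
def ray(im,uv,view=None):
    K=np.array(im['camera_matrix']);V=np.array(im['view']) if view is None else view
    d=np.linalg.inv(K)@[uv[0],uv[1],1]; Rt=V[:3,:3].T
    return -Rt@V[:3,3], Rt@d
def atz(im,uv,z,view=None):
    o,d=ray(im,uv,view); return o+d*(z-o[2])/d[2]
def proj(im,p,view=None):
    K=np.array(im['camera_matrix']);V=np.array(im['view']) if view is None else view
    c=V[:3,:3]@np.array(p)+V[:3,3]; q=K@c; return q[:2]/q[2]
E
python3 - <<'E'
from h import *
o=ctrl.get_obs(); print({k:np.round(v,3) for k,v in o.items()})
for n in('top','scene'):
    im=shot(n,n); print(n,np.round(im['view'],3).tolist(),np.round(im['camera_matrix'],1).tolist())
    for l in ['tray','label','stock0','spare0','scanner','scanner_nose','cradle_seat','terminal','key_yellow','key_white','key_blue','key_red','key_green','screwdriver','grease_tin']:
        print(l,[(round(d['score'],2),np.round(d['xy']).tolist()) for d in ctrl.pinpoint(l,n)][:9])
E
```

```text
{'t': np.float64(0.0), 'qpos': array([ 1.241,  0.424,  1.631,  0.   ,  1.089, -0.019]), 'qvel': array([ 0.001,  0.   , -0.001,  0.001, -0.003, -0.001]), 'joint_torque': array([-0.0000e+00, -5.4462e+01, -2.7366e+01,  6.4000e-02,  2.3000e-02,
       -0.0000e+00]), 'ee_pos': array([190.902, 594.543, 221.898]), 'orientation': array([-4.860e-01, -3.103e+00,  2.000e-03]), 'ft_force': array([-1.017,  0.069,  0.189]), 'moment': array([ 0.037,  0.013, -0.009]), 'grasp_force': np.float64(0.0), 'width': np.float64(87.833)}
top [[-0.026, -1.0, -0.001, 37.386], [-0.976, 0.026, -0.218, 568.619], [0.218, -0.005, -0.976, 1215.477], [0.0, 0.0, 0.0, 1.0]] [[429.0, 0.0, 315.0], [0.0, 429.0, 198.4], [0.0, 0.0, 1.0]]
tray [(0.77, [323.0, 203.0])]
label [(0.9, [369.0, 183.0]), (0.56, [404.0, 180.0])]
stock0 [(0.87, [341.0, 165.0])]
spare0 [(0.89, [202.0, 254.0]), (0.88, [236.0, 265.0]), (0.76, [234.0, 229.0]), (0.76, [194.0, 220.0]), (0.69, [229.0, 193.0])]
scanner [(0.61, [416.0, 176.0])]
scanner_nose [(0.97, [404.0, 177.0]), (0.26, [324.0, 204.0])]
cradle_seat [(0.69, [417.0, 182.0])]
terminal [(0.71, [415.0, 250.0])]Traceback (most recent call last):
  File "<stdin>", line 6, in <module>
ValueError: it knows: cradle_seat, grease_tin, label, scanner, scanner_nose, screwdriver, spare, stock, terminal, tray
```

View pics/top.png

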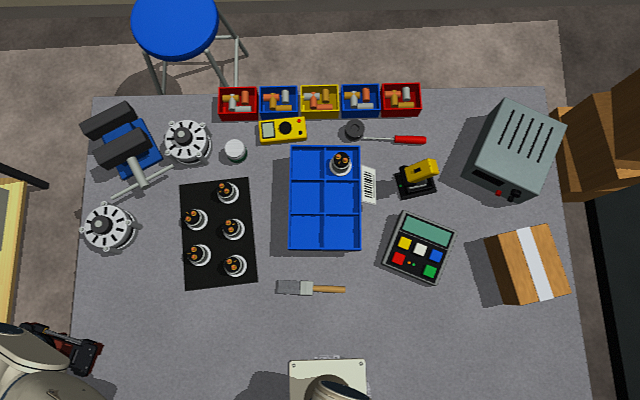

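Run:
```python
from h import *
im=shot('scene','scene'); print(np.round(im['view'],3).tolist(),np.round(im['camera_matrix'],1).tolist())
for l in ['tray','label','stock','spare','scanner','scanner_nose','cradle_seat','terminal']:
    print(l,[(round(d['score'],2),np.round(d['xy']).tolist()) for d in ctrl.pinpoint(l,'scene')][:9])
o=ctrl.get_obs()['t'];print(o)
```

```text
[[-0.807, 0.59, 0.017, 434.778], [0.436, 0.616, -0.655, -183.32], [-0.397, -0.522, -0.755, 1403.177], [0.0, 0.0, 0.0, 1.0]] [[364.4, 0.0, 317.1], [0.0, 364.4, 195.3], [0.0, 0.0, 1.0]]
tray [(0.84, [308.0, 215.0]), (0.67, [428.0, 272.0])]
label [(0.54, [275.0, 173.0])]
stock [(0.61, [278.0, 201.0])]
spare [(0.96, [383.0, 266.0]), (0.93, [426.0, 274.0]), (0.75, [404.0, 298.0]), (0.62, [361.0, 288.0]), (0.56, [410.0, 246.0])]
scanner [(0.57, [252.0, 170.0])]
scanner_nose [(0.76, [258.0, 156.0])]
cradle_seat [(0.87, [247.0, 167.0])]
terminal [(0.86, [299.0, 146.0])]
0.9
```

View pics/scene.png

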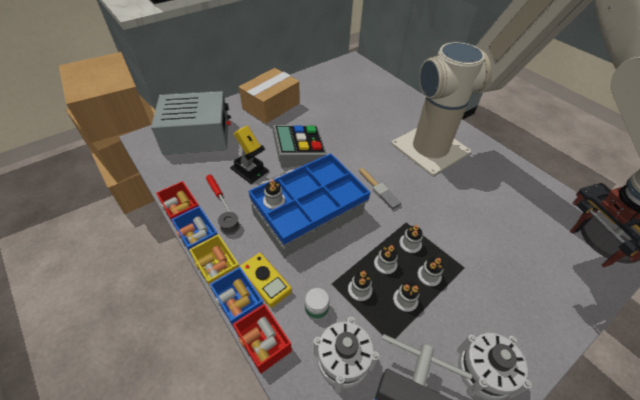

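```bash
cat >> h.py <<'E'
from scipy.optimize import least_squares
def T2(p): # x,y,yaw -> func local->world
    c,s=np.cos(p[2]),np.sin(p[2]); return lambda q:np.array([p[0]+c*q[0]-s*q[1],p[1]+s*q[0]+c*q[1],q[2]])
KEYS=dict(yellow=(-7.5,48,67.9),white=(-7.5,0,67.9),blue=(-7.5,-48,67.9),red=(-54.8,48,59.8),green=(-54.8,-48,59.8))
HSV=dict(yellow=((20,120,120),(35,255,255)),blue=((100,120,120),(125,255,255)),red=((0,150,120),(8,255,255)),green=((55,150,80),(75,255,255)))
def keycent(px,mask):
    hsv=cv2.cvtColor(px,cv2.COLOR_BGR2HSV); out={}
    for k,(a,b) in HSV.items():
        m=cv2.inRange(hsv,np.array(a),np.array(b))&mask
        n,l,s,c=cv2.connectedComponentsWithStats(m)
        if n>1:
            i=1+np.argmax(s[1:,4]); out[k]=(c[i],s[i,4])
    return out
def allviews(im,l,cam): return [(d['score'],d['xy']) for d in ctrl.pinpoint(l,cam)]
E
python3 - <<'E'
from h import *
print(np.round(R.from_rotvec(ctrl.get_obs()['orientation']).as_matrix(),3).tolist())
res=[]
spots={}
for cam in('top','scene'):
    im=shot(cam)
    m=ctrl.masks_of('terminal',cam)[0]; mk=(m['region']*255).astype(np.uint8); mk=cv2.morphologyEx(mk,cv2.MORPH_CLOSE,np.ones((15,15)))
    kc=keycent(im['pixels'],mk); print(cam,{k:(np.round(v[0],1).tolist(),int(v[1])) for k,v in kc.items()})
    res+= [(im,k,v[0]) for k,v in kc.items()]
    for l,z in dict(spare=2,stock=85,tray=0,label=88,scanner=10,cradle_seat=10,screwdriver=0).items():
        print(l,[(round(d['score'],2),np.round(atz(im,d['xy'],z)[:2]).tolist()) for d in ctrl.pinpoint(l,cam)][:6])
    for d in ctrl.pinpoint('scanner_nose',cam)[:1]: print('nose',np.round(atz(im,d['xy'],110)[:2]))
for sel in('both',0,1):
  rr=res if sel=='both' else res[:5] if sel==0 else res[5:]
  f=lambda p:np.concatenate([proj(im,T2(p)(KEYS[k]))-c for im,k,c in rr])
  s=least_squares(f,[440,-230,0.1]); print(s.x,np.abs(s.fun).max())
E
```

```text
[[-0.952, 0.306, 0.0], [0.306, 0.952, 0.0], [-0.0, 0.0, -1.0]]
top {'yellow': ([404.3, 242.7], 117), 'blue': ([435.7, 255.3], 116), 'red': ([398.1, 258.1], 116), 'green': ([429.5, 270.9], 121)}
spare [(0.85, [613.0, 290.0]), (0.84, [412.0, 367.0]), (0.81, [379.0, 264.0]), (0.59, [495.0, 269.0])]
stock [(0.84, [668.0, -52.0]), (0.47, [602.0, -132.0])]
tray [(0.62, [565.0, -5.0])]
label [(0.95, [590.0, -142.0]), (0.52, [661.0, -53.0])]
scanner [(0.65, [633.0, -291.0])]
cradle_seat [(0.87, [637.0, -291.0])]
screwdriver [(0.87, [775.0, -235.0])]
nose [ 605. -221.]
scene {'yellow': ([303.1, 144.7], 67), 'blue': ([298.4, 128.0], 43), 'red': ([316.0, 144.4], 53), 'green': ([310.8, 128.7], 49)}
spare [(0.94, [494.0, 276.0]), (0.81, [524.0, 385.0]), (0.8, [411.0, 379.0]), (0.72, [607.0, 291.0]), (0.25, [629.0, -106.0])]
stock [(0.68, [663.0, -49.0]), (0.62, [543.0, 300.0])]
tray [(0.71, [574.0, 2.0])]
label [(0.6, [600.0, -136.0])]
scanner [(0.94, [610.0, -287.0])]
cradle_seat [(0.76, [621.0, -316.0]), (0.39, [624.0, -273.0])]
screwdriver [(0.51, [760.0, -244.0])]
[ 418.20792494 -279.27834746   -0.41881747] 1.0473835834637413
[ 417.64272181 -279.60450144   -0.4189198 ] 0.7233746523320121
[ 420.83289124 -276.91956812   -0.42168972] 0.44845674073181385
```

>>> apply_moves:
  targets:
    - [1,[0,0,-0.8],[0,0,-0.099]]
    - [1,[0,0,-0.8],[0,0,-0.099]]
    - [1,[-0.8,-0.8,-0.4],[0,0,0]]
    - [1,[-0.8,-0.8,-0.4],[0,0,0]]
    - [1,[-0.9,-0.8,0],[0,0,0]]
    - [1,[-0.9,-0.8,0],[0,0,0]]
    - [1,[-0.9,-0.8,0],[0,0,0]]
    - [1,[-0.9,-0.8,0],[0,0,0]]

```text
t: 2.9
ee_pos: [452.4, 353.7, 343.0]
orientation: [-0.001, 3.141, 0.001]
ft_force: [-0.1, 0.0, -1.2]
width: 88.0
grasp_force: 0.0
```

>>> apply_moves:
  targets:
    - [1,[-0.8,-0.6,0],[0,0,0]]
    - [1,[0,-0.3,0],[0,0,0]]
    - [1,[0,0,0],[0,0,0]]
    - [1,[0,0,0],[0,0,0]]

```text
t: 3.4
ee_pos: [490.2, 311.0, 342.8]
orientation: [0.002, -3.141, -0.001]
ft_force: [-0.2, 0.4, -0.5]
width: 87.8
grasp_force: 0.0
```

```bash
cat >> h.py <<'E'
def wrist(name=None):
    o=ctrl.get_obs(); im=shot('wrist',name)
    T=np.eye(4);T[:3,:3]=R.from_rotvec(o['orientation']).as_matrix();T[:3,3]=o['ee_pos']
    im['view']=np.linalg.inv(T@np.array(im['hand_eye'])); return im
E
python3 - <<'E'
from h import *
im=wrist('w1'); o=ctrl.get_obs(); print(o['ee_pos'],o['orientation'],o['t'])
print(np.round(im['hand_eye'],3).tolist())
for l,z in dict(spare=2,stock=85,grease_tin=0).items():
    print(l,[(round(d['score'],2),np.round(d['xy']).tolist(),np.round(atz(im,d['xy'],z)[:2]).tolist()) for d in ctrl.pinpoint(l,'wrist')][:6])
E
```

```text
[490.23458233 311.16015762 342.8130103 ] [ 2.71203907e-03 -3.14154134e+00 -5.39909864e-04] 3.45
[[-0.0, -0.958, -0.288, 81.136], [1.0, -0.001, 0.002, 0.027], [-0.002, -0.288, 0.958, -161.728], [0.0, 0.0, 0.0, 1.0]]
spare [(0.87, [297.0, 157.0], [486.0, 278.0]), (0.84, [288.0, 85.0], [379.0, 266.0]), (0.83, [309.0, 225.0], [600.0, 297.0]), (0.68, [367.0, 182.0], [526.0, 391.0]), (0.59, [360.0, 112.0], [418.0, 375.0])]
stock [(0.81, [72.0, 282.0], [659.0, -54.0])]
grease_tin [(0.77, [293.0, 292.0], [730.0, 267.0])]
```

View pics/w1.png

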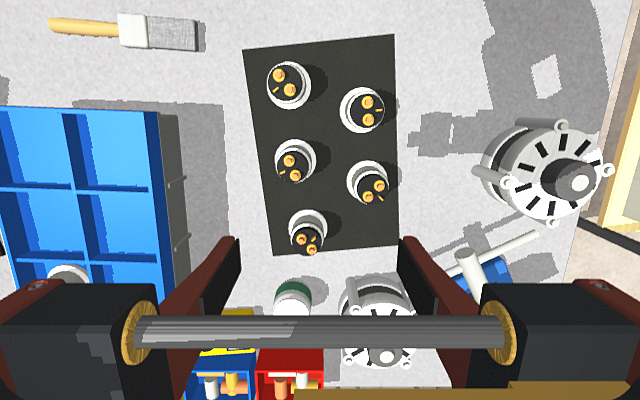

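>>> apply_moves:
  targets:
    - [1,[0,-0.9,-0.4],[0,0,0]]
    - [1,[0,-0.9,-0.4],[0,0,0]]
    - [1,[0,-0.9,-0.4],[0,0,0]]
    - [1,[0,-0.9,0],[0,0,0]]
    - [1,[0,-0.9,0],[0,0,0]]
    - [1,[0,-0.9,0],[0,0,0]]
    - [1,[0,-0.6,0],[0,0,0]]
    - [1,[0,0,0],[0,0,0]]

```text
t: 4.6
ee_pos: [491.2, 9.2, 402.8]
orientation: [0.003, 3.141, 0.0]
ft_force: [0.1, 1.0, -0.2]
width: 87.3
grasp_force: 0.0
```

>>> apply_moves:
  targets:
    - [1,[0,0,0],[0,0,0]]
    - [1,[0,0,0],[0,0,0]]

```text
t: 4.85
ee_pos: [491.3, 11.3, 402.7]
orientation: [0.003, -3.142, -0.0]
ft_force: [0.1, -0.1, -0.0]
width: 87.7
grasp_force: 0.0
```

```bash
cat > tray.py <<'E'
from h import *
from scipy.optimize import differential_evolution
im=wrist('w2'); o=ctrl.get_obs(); print(o['ee_pos'],o['orientation'],o['t'])
top=shot('top')
def lines():
    L=[]
    for x in(-153,153): L.append(((x,-103,113),(x,103,113)))
    for y in(-103,103): L.append(((-153,y,113),(153,y,113)))
    for x in(-50,50): L.append(((x,-98,109),(x,98,109)))
    L.append(((-148,0,109),(148,0,109))); return L
pts=[np.linspace(a,b,60) for a,b in lines()]
P=np.concatenate(pts)
def grad(im):
    hsv=cv2.cvtColor(im['pixels'],cv2.COLOR_BGR2HSV)
    m=cv2.inRange(hsv,np.array((95,120,40)),np.array((125,255,255)))
    g=cv2.GaussianBlur(im['pixels'],(0,0),1.2).astype(float)
    e=sum(np.hypot(cv2.Sobel(g[...,c],-1,1,0),cv2.Sobel(g[...,c],-1,0,1)) for c in range(3))
    return np.minimum(e,250).astype(np.float32)
def score(p,ims):
    c,s=np.cos(p[2]),np.sin(p[2]);W=np.c_[p[0]+c*P[:,0]-s*P[:,1],p[1]+s*P[:,0]+c*P[:,1],P[:,2]]
    t=0
    for im,g in ims:
        V=im['view'];q=(V[:3,:3]@W.T+V[:3,3:4]);q=np.array(im['camera_matrix'])@q;u=(q[:2]/q[2]).T.astype(np.float32)
        t-=cv2.remap(g,u[:,None,:],None,cv2.INTER_LINEAR).mean()
    return t
for nm,ims in dict(w=[im],t=[top],both=[im,top]).items():
    ims=[({**i,'view':np.array(i['view'])},grad(i)) for i in ims]
    s=differential_evolution(score,[(540,600),(-30,30),(-.3,.3)],args=(ims,),seed=1,popsize=25); print(nm,s.x,s.fun)
    if nm=='both':
        v=im['pixels'].copy();c=T2(s.x)
        for q in P: cv2.circle(v,tuple(int(a) for a in proj(im,c(q))),1,(0,0,255),-1)
        cv2.imwrite('pics/w2o.png',v)
for l,z in dict(stock=85,label=88,cradle_seat=10,tray=0).items():
    print(l,[(round(d['score'],2),np.round(atz(im,d['xy'],z)[:2]).tolist()) for d in ctrl.pinpoint(l,'wrist')][:6])
E
python3 tray.py
```

```text
[491.25196508  11.18121397 402.62979966] [ 2.83463716e-03 -3.14148276e+00 -2.47770797e-04] 4.9
w [ 5.63262734e+02 -2.85396945e+00 -3.59761938e-02] -243.8173065185547
t [ 5.54805671e+02 -1.48725705e+00 -1.53313819e-02] -194.3367919921875
both [ 5.63478471e+02 -2.96410822e+00 -3.48901623e-02] -427.93475341796875
stock [(0.81, [657.0, -55.0])]
label [(0.76, [602.0, -128.0])]
cradle_seat [(0.82, [619.0, -293.0]), (0.73, [419.0, -275.0]), (0.36, [556.0, -11.0])]
tray [(0.7, [560.0, -12.0]), (0.34, [381.0, 269.0])]
```

View pics/w2o.png

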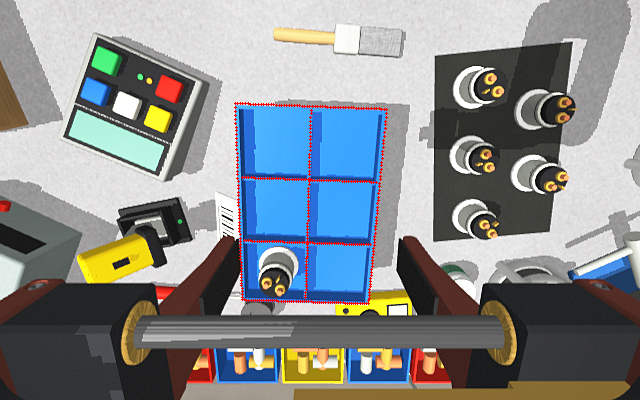

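>>> apply_moves:
  targets:
    - [1,[-0.387,0.94,0.5],[0,0,0]]
    - [1,[-0.387,0.94,0.5],[0,0,0]]
    - [1,[-0.387,0.94,0.5],[0,0,0]]
    - [1,[-0.387,0.94,0.5],[0,0,0]]
    - [1,[-0.387,0.94,0.5],[0,0,0]]
    - [1,[-0.387,0.94,0.5],[0,0,0]]
    - [1,[0,0,1],[0,0,0]]
    - [1,[0,0,0],[0,0,0]]

```text
t: 6.15
ee_pos: [604.5, 291.5, 198.3]
orientation: [0.002, -3.134, 0.006]
ft_force: [-0.6, -0.7, 0.2]
width: 87.8
grasp_force: 0.0
```

>>> apply_moves:
  targets:
    - [1,[0,0,0],[0,0,0]]
    - [1,[0,0,0],[0,0,0]]

```text
t: 6.4
ee_pos: [608.5, 292.2, 205.4]
orientation: [0.001, 3.138, 0.003]
ft_force: [-0.4, 0.4, 0.5]
width: 88.0
grasp_force: 0.0
```

```bash
cat > look.py <<'E'
from h import *
import sys
im=wrist(sys.argv[1] if len(sys.argv)>1 else None); o=ctrl.get_obs(); p=o['ee_pos']; print(np.round(p,1),np.round(o['orientation'],3),o['t'],o['width'])
for d in ctrl.pinpoint('spare','wrist')[:6]: print('spare',round(d['score'],2),np.round(atz(im,d['xy'],2)[:2]))
# cylinder fit: flange ring extremes from mask: solve x,y so that the projected silhouette of the body matches the mask centroid
a=np.linspace(0,2*np.pi,40)
S=np.concatenate([np.c_[r*np.cos(a),r*np.sin(a),0*a+z] for r,z in((33,2),(33,10),(26,54),(22.5,68))])
for m in ctrl.masks_of('spare','wrist')[:5]:
    b=np.array(m['bbox'],float)
    if b[0]<3 or b[1]<3 or b[2]>636 or b[3]>396: continue
    def f(q):
        u=np.array([proj(im,s+[q[0],q[1],0]) for s in S]); return np.r_[u.min(0),u.max(0)]-b-[0,0,1,1]
    q0=atz(im,[(b[0]+b[2])/2,(b[1]+b[3])/2],30)[:2]
    s=least_squares(f,q0,loss='soft_l1'); print('mask',round(m['score'],2),np.round(s.x,1),np.round(s.fun,1))
E
python3 look.py w3
```

```text
[608.4 292.1 205.2] [1.000e-03 3.138e+00 2.000e-03] 6.45 87.9306198330689
spare 0.97 [521. 389.]
spare 0.86 [493. 277.]
spare 0.83 [604. 294.]
mask 0.95 [523.5 390.8] [-0.2 -0.7  0.2  0.9]
mask 0.62 [603.7 297.6] [ 0.6  0.5 -0.6 -0.5]
```

View pics/w3.png

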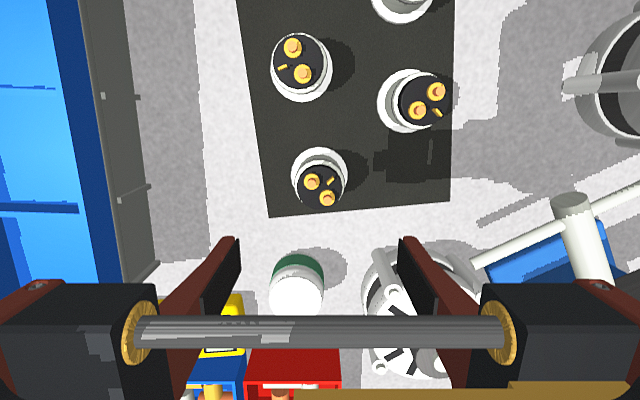

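>>> apply_moves:
  targets:
    - [1,[0.08,0.07,0.5],[0,0,0]]
    - [1,[0,0,0.8],[0,0,0]]
    - [1,[0,0,0.8],[0,0,0]]
    - [1,[0,0,0.8],[0,0,0]]
    - [1,[0,0,0.4],[0,0,0]]
    - [1,[0,0,0.2],[0,0,0]]
    - [1,[0,0,0],[0,0,0]]
    - [-1,[0,0,0],[0,0,0]]

```text
t: 7.55
ee_pos: [604.3, 296.1, 29.2]
orientation: [-0.0, 3.139, 0.002]
ft_force: [-0.3, 0.2, -0.4]
width: 81.3
grasp_force: 0.0
```

>>> apply_moves:
  targets:
    - [-1,[0,0,0],[0,0,0]]
    - [-1,[0,0,0],[0,0,0]]
    - [-1,[0,0,0],[0,0,0]]
    - [-1,[0,0,0],[0,0,0]]

```text
t: 8.05
ee_pos: [603.4, 295.4, 28.1]
orientation: [-0.0, 3.141, -0.0]
ft_force: [-1.1, -2.7, 3.9]
width: 51.5
grasp_force: 30.0
```

>>> apply_moves:
  targets:
    - [-1,[0,0,-0.4],[0,0,0]]
    - [-1,[0,0,-0.8],[0,0,0]]
    - [-1,[0,0,-0.8],[0,0,0]]
    - [-1,[0,0,-0.8],[0,0,0]]
    - [-1,[-0.1,-0.3,-0.8],[0,0,0]]
    - [-1,[-0.2,-0.7,-0.7],[0,0,0]]
    - [-1,[-0.2,-0.8,0],[0,0,0]]
    - [-1,[-0.2,-0.8,0],[0,0,0]]

```text
t: 9.05
ee_pos: [638.4, 164.8, 244.3]
orientation: [-0.001, 3.14, 0.001]
ft_force: [0.5, 0.6, -4.0]
width: 51.2
grasp_force: 30.0
```

>>> apply_moves:
  targets:
    - [-1,[-0.2,-0.8,0],[0,0,0]]
    - [-1,[-0.2,-0.8,0],[0,0,0]]
    - [-1,[-0.13,-0.63,0],[0,0,0]]
    - [-1,[0,-0.2,0],[0,0,0]]
    - [-1,[0,0,0.5],[0,0,0]]
    - [-1,[0,0,0.7],[0,0,0]]
    - [-1,[0,0,0.5],[0,0,0]]
    - [-1,[0,0,0],[0,0,0]]

```text
t: 10.05
ee_pos: [662.9, 45.0, 155.9]
orientation: [0.001, -3.137, -0.0]
ft_force: [0.4, 0.2, -2.3]
width: 51.4
grasp_force: 30.0
```

>>> apply_moves:
  targets:
    - [-1,[0,0,0],[0,0,0]]
    - [-1,[0,0,0],[0,0,0]]

```text
t: 10.3
ee_pos: [665.8, 44.5, 159.4]
orientation: [-0.001, 3.139, 0.0]
ft_force: [0.9, -0.3, -2.5]
width: 51.5
grasp_force: 30.0
```

>>> apply_moves:
  targets:
    - [-1,[0,0,0.5],[0,0,0]]
    - [-1,[0,0,0.3],[0,0,0]]
    - [-1,[0,0,0.12],[0,0,0]]
    - [-1,[0,0,0],[0,0,0]]
    - [-1,[0,0,0],[0,0,0]]
    - [0.43,[0,0,0],[0,0,0]]
    - [0.43,[0,0,0],[0,0,0]]
    - [0.43,[0,0,0],[0,0,0]]

```text
t: 11.3
ee_pos: [665.0, 44.2, 111.6]
orientation: [-0.0, 3.141, 0.0]
ft_force: [0.7, -0.1, -0.3]
width: 62.7
grasp_force: 0.0
```

>>> apply_moves:
  targets:
    - [0.43,[0,0,0],[0,0,0]]
    - [0.43,[0,0,-0.3],[0,0,0]]
    - [0.43,[0,0,-0.8],[0,0,0]]
    - [0.43,[0,0,-0.8],[0,0,0]]
    - [1,[0,0,0],[0,0,0]]
    - [1,[0,0,0],[0,0,0]]

```text
t: 12.05
ee_pos: [664.6, 44.1, 206.9]
orientation: [-0.0, 3.141, 0.0]
ft_force: [-0.3, -0.5, 0.0]
width: 79.2
grasp_force: 0.0
```

>>> apply_moves:
  targets:
    - [1,[0.575,0.77,0],[0,0,0]]
    - [1,[0.575,0.77,0],[0,0,0]]
    - [1,[0.575,0.77,0],[0,0,0]]
    - [1,[0.575,0.77,0],[0,0,0]]
    - [1,[0.575,0.77,0],[0,0,0]]
    - [1,[0.575,0.77,0],[0,0,0]]
    - [1,[0,0,0],[0,0,0]]
    - [1,[0,0,0],[0,0,0]]

```text
t: 13.05
ee_pos: [492.0, 274.8, 205.8]
orientation: [0.002, -3.14, 0.002]
ft_force: [-0.1, -0.2, -0.2]
width: 87.9
grasp_force: 0.0
```

>>> apply_moves:
  targets:
    - [1,[0,0,0],[0,0,0]]
    - [1,[0,0,0],[0,0,0]]

```text
t: 13.3
ee_pos: [492.8, 274.2, 206.5]
orientation: [-0.002, -3.141, 0.0]
ft_force: [0.6, 0.3, -0.5]
width: 87.7
grasp_force: 0.0
```

```bash
python3 look.py
```

```text
[492.8 274.3 206.5] [-2.000e-03 -3.141e+00  0.000e+00] 13.35 87.63033128873059
spare 0.96 [383. 266.]
spare 0.96 [417. 375.]
spare 0.77 [521. 385.]
spare 0.57 [492. 280.]
mask 0.98 [415.7 377.1] [ 0.7 -1.5 -0.5  1.9]
mask 0.96 [381.1 269.4] [ 0.2 -0.4 -0.2  0.6]
mask 0.92 [490.2 277.9] [-2.2 -0.4  2.2  0.4]
mask 0.65 [523.9 389.8] [-0.1 -0.4  0.1  0.4]
```

>>> apply_moves:
  targets:
    - [1,[0.04,0.07,0.5],[0,0,0]]
    - [1,[0,0,0.8],[0,0,0]]
    - [1,[0,0,0.8],[0,0,0]]
    - [1,[0,0,0.8],[0,0,0]]
    - [1,[0,0,0.45],[0,0,0]]
    - [1,[0,0,0.2],[0,0,0]]
    - [1,[0,0,0],[0,0,0]]
    - [-1,[0,0,0],[0,0,0]]

```text
t: 14.45
ee_pos: [491.0, 278.9, 30.2]
orientation: [-0.0, 3.14, 0.001]
ft_force: [0.5, 0.8, -0.3]
width: 81.2
grasp_force: 0.0
```

>>> apply_moves:
  targets:
    - [-1,[0,0,0],[0,0,0]]
    - [-1,[0,0,0],[0,0,0]]
    - [-1,[0,0,0],[0,0,0]]
    - [-1,[0,0,0],[0,0,0]]

```text
t: 14.95
ee_pos: [490.3, 278.3, 29.6]
orientation: [0.001, -3.142, 0.001]
ft_force: [-0.8, -3.5, 5.8]
width: 51.4
grasp_force: 30.0
```

>>> apply_moves:
  targets:
    - [-1,[0,0,-0.4],[0,0,0]]
    - [-1,[0,0,-0.8],[0,0,0]]
    - [-1,[0,0,-0.8],[0,0,0]]
    - [-1,[0,0,-0.8],[0,0,0]]
    - [-1,[-0.2,-0.3,-0.8],[0,0,0]]
    - [-1,[-0.25,-0.7,-0.74],[0,0,0]]
    - [-1,[-0.25,-0.8,0],[0,0,0]]
    - [-1,[-0.25,-0.8,0],[0,0,0]]

```text
t: 15.95
ee_pos: [537.8, 147.7, 247.6]
orientation: [-0.001, 3.14, 0.001]
ft_force: [0.6, -0.7, -4.9]
width: 51.6
grasp_force: 30.0
```

>>> apply_moves:
  targets:
    - [-1,[-0.25,-0.8,0],[0,0,0]]
    - [-1,[-0.2,-0.7,0],[0,0,0]]
    - [-1,[-0.09,-0.5,0],[0,0,0]]
    - [-1,[0,0,0.4],[0,0,0]]
    - [-1,[0,0,0.7],[0,0,0]]
    - [-1,[0,0,0.5],[0,0,0]]
    - [-1,[0,0,0],[0,0,0]]
    - [-1,[0,0,0],[0,0,0]]

```text
t: 16.95
ee_pos: [565.4, 48.8, 167.4]
orientation: [-0.0, 3.14, 0.0]
ft_force: [0.4, -0.1, -4.1]
width: 51.6
grasp_force: 30.0
```

>>> apply_moves:
  targets:
    - [-1,[0,0,0],[0,0,0]]

```text
t: 17.08
ee_pos: [565.7, 48.8, 167.7]
orientation: [-0.0, 3.139, 0.0]
ft_force: [0.3, -0.2, -4.6]
width: 51.3
grasp_force: 30.0
```

>>> apply_moves:
  targets:
    - [-1,[0,0,0.6],[0,0,0]]
    - [-1,[0,0,0.36],[0,0,0]]
    - [-1,[0,0,0.12],[0,0,0]]
    - [-1,[0,0,0],[0,0,0]]
    - [-1,[0,0,0],[0,0,0]]
    - [0.43,[0,0,0],[0,0,0]]
    - [0.43,[0,0,0],[0,0,0]]
    - [0.43,[0,0,0],[0,0,0]]

```text
t: 18.08
ee_pos: [565.2, 48.6, 112.4]
orientation: [-0.0, 3.141, 0.0]
ft_force: [-0.9, -0.1, -0.3]
width: 62.7
grasp_force: 0.0
```

>>> apply_moves:
  targets:
    - [0.43,[0,0,0],[0,0,0]]
    - [0.43,[0,0,-0.3],[0,0,0]]
    - [0.43,[0,0,-0.8],[0,0,0]]
    - [0.43,[0,0,-0.8],[0,0,0]]
    - [1,[0,0.2,0],[0,0,0]]
    - [1,[0.1,0.8,0],[0,0,0]]
    - [1,[0.1,0.85,0],[0,0,0]]
    - [1,[0.1,0.85,0],[0,0,0]]

```text
t: 19.08
ee_pos: [549.0, 184.9, 206.7]
orientation: [-0.0, -3.141, 0.0]
ft_force: [-0.3, -0.4, 0.4]
width: 87.5
grasp_force: 0.0
```

>>> apply_moves:
  targets:
    - [1,[0.1,0.85,0],[0,0,0]]
    - [1,[0.1,0.85,0],[0,0,0]]
    - [1,[0.1,0.85,0],[0,0,0]]
    - [1,[0.1,0.85,0],[0,0,0]]
    - [1,[0.13,0.72,0],[0,0,0]]
    - [1,[0,0,0],[0,0,0]]
    - [1,[0,0,0],[0,0,0]]
    - [1,[0,0,0],[0,0,0]]

```text
t: 20.08
ee_pos: [523.3, 388.4, 206.9]
orientation: [-0.001, -3.141, 0.001]
ft_force: [-0.0, -0.4, -0.1]
width: 87.8
grasp_force: 0.0
```

```bash
python3 look.py
```

```text
[523.5 388.5 207.1] [-2.000e-03 -3.141e+00  1.000e-03] 20.125 87.87060288161076
spare 0.77 [382. 270.]
spare 0.62 [524. 390.]
spare 0.57 [418. 374.]
mask 0.98 [382.7 270.9] [-0.3  0.2  0.4 -0.3]
mask 0.96 [415.5 377.8] [ 0.7 -0.4 -0.7  0.5]
mask 0.91 [522.3 391.3] [ 0.9 -1.7 -0.9  1.2]
```

>>> apply_moves:
  targets:
    - [1,[0,0.05,0.5],[0,0,0]]
    - [1,[0,0,0.8],[0,0,0]]
    - [1,[0,0,0.8],[0,0,0]]
    - [1,[0,0,0.8],[0,0,0]]
    - [1,[0,0,0.45],[0,0,0]]
    - [1,[0,0,0.2],[0,0,0]]
    - [1,[0,0,0],[0,0,0]]
    - [-1,[0,0,0],[0,0,0]]

```text
t: 21.22
ee_pos: [524.2, 392.7, 31.1]
orientation: [-0.0, 3.14, 0.002]
ft_force: [0.3, -0.0, -0.4]
width: 81.2
grasp_force: 0.0
```

>>> apply_moves:
  targets:
    - [-1,[0,0,0],[0,0,0]]
    - [-1,[0,0,0],[0,0,0]]
    - [-1,[0,0,0],[0,0,0]]
    - [-1,[0,0,0],[0,0,0]]

```text
t: 21.72
ee_pos: [523.3, 391.8, 30.0]
orientation: [0.001, -3.142, 0.001]
ft_force: [-0.7, -3.0, 4.9]
width: 51.7
grasp_force: 30.0
```

>>> apply_moves:
  targets:
    - [-1,[0,0,-0.4],[0,0,0]]
    - [-1,[0,0,-0.8],[0,0,0]]
    - [-1,[0,0,-0.8],[0,0,0]]
    - [-1,[0,0,-0.8],[0,0,0]]
    - [-1,[-0.07,-0.4,-0.8],[0,0,0]]
    - [-1,[-0.1,-0.7,-0.74],[0,0,0]]
    - [-1,[-0.1,-0.85,0],[0,0,0]]
    - [-1,[-0.1,-0.85,0],[0,0,0]]

```text
t: 22.72
ee_pos: [541.7, 251.3, 248.2]
orientation: [-0.001, 3.14, 0.002]
ft_force: [-0.2, -0.2, -3.5]
width: 51.5
grasp_force: 30.0
```

>>> apply_moves:
  targets:
    - [-1,[-0.1,-0.85,0],[0,0,0]]
    - [-1,[-0.1,-0.85,0],[0,0,0]]
    - [-1,[-0.1,-0.85,0],[0,0,0]]
    - [-1,[-0.1,-0.85,0],[0,0,0]]
    - [-1,[0,-0.85,0],[0,0,0]]
    - [-1,[0,-0.85,0],[0,0,0]]
    - [-1,[0,-0.7,0],[0,0,0]]
    - [-1,[0,-0.28,0],[0,0,0]]

```text
t: 23.72
ee_pos: [561.6, -53.3, 247.4]
orientation: [0.003, 3.141, 0.0]
ft_force: [0.1, 1.0, -3.7]
width: 51.3
grasp_force: 30.0
```

>>> apply_moves:
  targets:
    - [-1,[0,0,0.4],[0,0,0]]
    - [-1,[0,0,0.7],[0,0,0]]
    - [-1,[0,0,0.5],[0,0,0]]
    - [-1,[0,0,0],[0,0,0]]
    - [-1,[0,0,0],[0,0,0]]
    - [-1,[0,0,0],[0,0,0]]

```text
t: 24.48
ee_pos: [562.8, -51.7, 168.1]
orientation: [-0.001, 3.139, -0.0]
ft_force: [0.4, -0.5, -3.7]
width: 51.3
grasp_force: 30.0
```

>>> apply_moves:
  targets:
    - [-1,[0.02,-0.03,0.6],[0,0,0]]
    - [-1,[0,0,0.36],[0,0,0]]
    - [-1,[0,0,0.12],[0,0,0]]
    - [-1,[0,0,0],[0,0,0]]
    - [-1,[0,0,0],[0,0,0]]
    - [0.43,[0,0,0],[0,0,0]]
    - [0.43,[0,0,0],[0,0,0]]
    - [0.43,[0,0,0],[0,0,0]]

```text
t: 25.48
ee_pos: [561.1, -53.4, 112.8]
orientation: [-0.0, 3.141, -0.0]
ft_force: [0.0, -0.1, 0.6]
width: 62.6
grasp_force: 0.0
```

>>> apply_moves:
  targets:
    - [0.43,[0,0,0],[0,0,0]]
    - [0.43,[0,0,-0.3],[0,0,0]]
    - [0.43,[0,0,-0.8],[0,0,0]]
    - [0.43,[0,0,-0.8],[0,0,0]]
    - [1,[0.2,0.3,0],[0,0,0]]
    - [1,[0.45,0.75,0],[0,0,0]]
    - [1,[0.45,0.8,0],[0,0,0]]
    - [1,[0.45,0.8,0],[0,0,0]]

```text
t: 26.48
ee_pos: [481.6, 80.3, 207.4]
orientation: [-0.0, -3.141, 0.0]
ft_force: [0.3, 0.4, 0.4]
width: 87.8
grasp_force: 0.0
```

>>> apply_moves:
  targets:
    - [1,[0.45,0.8,0],[0,0,0]]
    - [1,[0.45,0.8,0],[0,0,0]]
    - [1,[0.45,0.8,0],[0,0,0]]
    - [1,[0.45,0.8,0],[0,0,0]]
    - [1,[0.25,0.6,0],[0,0,0]]
    - [1,[0,0,0],[0,0,0]]
    - [1,[0,0,0],[0,0,0]]
    - [1,[0,0,0],[0,0,0]]

```text
t: 27.48
ee_pos: [380.9, 268.2, 207.5]
orientation: [-0.001, -3.141, 0.001]
ft_force: [-0.4, 0.5, -0.1]
width: 87.5
grasp_force: 0.0
```

```bash
python3 look.py
```

```text
[381.  268.2 207.6] [-2.000e-03 -3.141e+00  0.000e+00] 27.525 87.65174037126444
spare 0.73 [382. 269.]
spare 0.71 [419. 376.]
mask 0.73 [415.1 376.4] [ 0.6 -1.6 -0.5  1.2]
mask 0.64 [380.9 268.3] [ 0.6 -0.5 -0.6  0.5]
```

>>> apply_moves:
  targets:
    - [1,[0,0,0.5],[0,0,0]]
    - [1,[0,0,0.8],[0,0,0]]
    - [1,[0,0,0.8],[0,0,0]]
    - [1,[0,0,0.8],[0,0,0]]
    - [1,[0,0,0.45],[0,0,0]]
    - [1,[0,0,0.2],[0,0,0]]
    - [1,[0,0,0],[0,0,0]]
    - [-1,[0,0,0],[0,0,0]]

```text
t: 28.62
ee_pos: [381.5, 269.4, 31.0]
orientation: [-0.0, 3.14, 0.001]
ft_force: [-0.9, 0.9, -0.2]
width: 81.4
grasp_force: 0.0
```

>>> apply_moves:
  targets:
    - [-1,[0,0,0],[0,0,0]]
    - [-1,[0,0,0],[0,0,0]]
    - [-1,[0,0,0],[0,0,0]]
    - [-1,[0,0,0],[0,0,0]]

```text
t: 29.12
ee_pos: [380.8, 269.0, 30.5]
orientation: [-0.001, 3.142, -0.0]
ft_force: [-0.1, -2.0, 5.7]
width: 51.8
grasp_force: 30.0
```

>>> apply_moves:
  targets:
    - [-1,[0,0,-0.4],[0,0,0]]
    - [-1,[0,0,-0.8],[0,0,0]]
    - [-1,[0,0,-0.8],[0,0,0]]
    - [-1,[0,0,-0.8],[0,0,0]]
    - [-1,[-0.2,-0.3,-0.8],[0,0,0]]
    - [-1,[-0.3,-0.7,-0.74],[0,0,0]]
    - [-1,[-0.3,-0.8,0],[0,0,0]]
    - [-1,[-0.3,-0.8,0],[0,0,0]]

```text
t: 30.12
ee_pos: [435.8, 138.0, 247.4]
orientation: [-0.001, 3.141, 0.0]
ft_force: [-0.4, -0.5, -3.2]
width: 51.6
grasp_force: 30.0
```

>>> apply_moves:
  targets:
    - [-1,[-0.3,-0.8,0],[0,0,0]]
    - [-1,[-0.19,-0.6,0],[0,0,0]]
    - [-1,[-0.1,-0.34,0],[0,0,0]]
    - [-1,[0,0,0.4],[0,0,0]]
    - [-1,[0,0,0.7],[0,0,0]]
    - [-1,[0,0,0.5],[0,0,0]]
    - [-1,[0,0,0],[0,0,0]]
    - [-1,[0,0,0],[0,0,0]]

```text
t: 31.12
ee_pos: [465.8, 52.4, 167.8]
orientation: [-0.001, 3.141, 0.0]
ft_force: [-0.5, -0.6, -2.5]
width: 51.3
grasp_force: 30.0
```

>>> apply_moves:
  targets:
    - [-1,[0,0,0],[0,0,0]]

```text
t: 31.25
ee_pos: [466.1, 52.3, 168.3]
orientation: [-0.001, 3.14, 0.0]
ft_force: [0.1, -0.0, -3.3]
width: 51.1
grasp_force: 30.0
```

>>> apply_moves:
  targets:
    - [-1,[0.01,-0.02,0.6],[0,0,0]]
    - [-1,[0,0,0.36],[0,0,0]]
    - [-1,[0,0,0.12],[0,0,0]]
    - [-1,[0,0,0],[0,0,0]]
    - [-1,[0,0,0],[0,0,0]]
    - [0.43,[0,0,0],[0,0,0]]
    - [0.43,[0,0,0],[0,0,0]]
    - [0.43,[0,0,0],[0,0,0]]

```text
t: 32.25
ee_pos: [464.9, 51.1, 113.2]
orientation: [-0.0, 3.141, 0.0]
ft_force: [-0.3, 0.1, 0.5]
width: 63.0
grasp_force: 0.0
```

>>> apply_moves:
  targets:
    - [0.43,[0,0,0],[0,0,0]]
    - [0.43,[0,0,-0.3],[0,0,0]]
    - [0.43,[0,0,-0.8],[0,0,0]]
    - [0.43,[0,0,-0.8],[0,0,0]]
    - [1,[0.1,0.3,0],[0,0,0]]
    - [1,[0.13,0.75,0],[0,0,0]]
    - [1,[0.13,0.8,0],[0,0,0]]
    - [1,[0.13,0.8,0],[0,0,0]]

```text
t: 33.25
ee_pos: [439.2, 184.9, 207.8]
orientation: [0.0, -3.141, 0.0]
ft_force: [0.2, -1.0, -0.5]
width: 87.9
grasp_force: 0.0
```

>>> apply_moves:
  targets:
    - [1,[0.13,0.8,0],[0,0,0]]
    - [1,[0.13,0.8,0],[0,0,0]]
    - [1,[0.13,0.8,0],[0,0,0]]
    - [1,[0.13,0.8,0],[0,0,0]]
    - [1,[0,0.65,0],[0,0,0]]
    - [1,[0,0,0],[0,0,0]]
    - [1,[0,0,0],[0,0,0]]
    - [1,[0,0,0],[0,0,0]]

```text
t: 34.25
ee_pos: [414.0, 375.0, 207.9]
orientation: [-0.001, -3.141, 0.001]
ft_force: [-0.5, 0.2, -0.3]
width: 88.0
grasp_force: 0.0
```

```bash
python3 look.py
```

```text
[414.2 375.1 208.1] [-1.000e-03 -3.141e+00  1.000e-03] 34.3 87.89469420773615
spare 0.79 [416. 372.]
mask 0.98 [414.2 376. ] [ 0.9 -3.  -0.9  1.6]
```

>>> apply_moves:
  targets:
    - [1,[-0.01,0.02,0.5],[0,0,0]]
    - [1,[0,0,0.8],[0,0,0]]
    - [1,[0,0,0.8],[0,0,0]]
    - [1,[0,0,0.8],[0,0,0]]
    - [1,[0,0,0.45],[0,0,0]]
    - [1,[0,0,0.2],[0,0,0]]
    - [1,[0,0,0],[0,0,0]]
    - [-1,[0,0,0],[0,0,0]]

```text
t: 35.4
ee_pos: [415.4, 377.5, 31.7]
orientation: [-0.0, 3.14, 0.002]
ft_force: [-0.0, 0.1, -0.4]
width: 81.0
grasp_force: 0.0
```

>>> apply_moves:
  targets:
    - [-1,[0,0,0],[0,0,0]]
    - [-1,[0,0,0],[0,0,0]]
    - [-1,[0,0,0],[0,0,0]]
    - [-1,[0,0,0],[0,0,0]]

```text
t: 35.9
ee_pos: [414.8, 377.0, 31.0]
orientation: [-0.001, 3.142, -0.0]
ft_force: [-0.1, -1.4, 5.0]
width: 51.7
grasp_force: 30.0
```

>>> apply_moves:
  targets:
    - [-1,[0,0,-0.4],[0,0,0]]
    - [-1,[0,0,-0.8],[0,0,0]]
    - [-1,[0,0,-0.8],[0,0,0]]
    - [-1,[0,0,-0.8],[0,0,0]]
    - [-1,[-0.05,-0.4,-0.8],[0,0,0]]
    - [-1,[-0.15,-0.7,-0.74],[0,0,0]]
    - [-1,[-0.15,-0.85,0],[0,0,0]]
    - [-1,[-0.15,-0.85,0],[0,0,0]]

```text
t: 36.9
ee_pos: [439.7, 236.0, 249.2]
orientation: [-0.001, 3.14, 0.001]
ft_force: [1.4, -0.3, -2.8]
width: 51.4
grasp_force: 30.0
```

>>> apply_moves:
  targets:
    - [-1,[-0.15,-0.85,0],[0,0,0]]
    - [-1,[-0.15,-0.85,0],[0,0,0]]
    - [-1,[-0.15,-0.85,0],[0,0,0]]
    - [-1,[0,-0.85,0],[0,0,0]]
    - [-1,[0,-0.85,0],[0,0,0]]
    - [-1,[0,-0.8,0],[0,0,0]]
    - [-1,[0,-0.5,0],[0,0,0]]
    - [-1,[0,-0.15,0],[0,0,0]]

```text
t: 37.9
ee_pos: [462.0, -48.9, 248.3]
orientation: [0.003, 3.141, 0.0]
ft_force: [-0.2, -0.4, -2.1]
width: 51.2
grasp_force: 30.0
```

>>> apply_moves:
  targets:
    - [-1,[0,0,0.4],[0,0,0]]
    - [-1,[0,0,0.7],[0,0,0]]
    - [-1,[0,0,0.5],[0,0,0]]
    - [-1,[0,0,0],[0,0,0]]
    - [-1,[0,0,0],[0,0,0]]
    - [-1,[0,0,0],[0,0,0]]

```text
t: 38.65
ee_pos: [463.2, -47.8, 168.9]
orientation: [-0.001, 3.139, -0.0]
ft_force: [-0.4, -0.5, -3.2]
width: 51.7
grasp_force: 30.0
```

>>> apply_moves:
  targets:
    - [-1,[0.02,-0.04,0.6],[0,0,0]]
    - [-1,[0,0,0.36],[0,0,0]]
    - [-1,[0,0,0.13],[0,0,0]]
    - [-1,[0,0,0],[0,0,0]]
    - [-1,[0,0,0],[0,0,0]]
    - [0.43,[0,0,0],[0,0,0]]
    - [0.43,[0,0,0],[0,0,0]]
    - [0.43,[0,0,0],[0,0,0]]

```text
t: 39.65
ee_pos: [461.5, -49.9, 113.2]
orientation: [-0.0, 3.141, -0.0]
ft_force: [-0.5, -0.7, -0.2]
width: 62.8
grasp_force: 0.0
```

>>> apply_moves:
  targets:
    - [0.43,[0,0,0],[0,0,0]]
    - [0.43,[0,0,-0.3],[0,0,0]]
    - [0.43,[0,0,-0.8],[0,0,0]]
    - [0.43,[0,0,-0.8],[0,0,0]]
    - [1,[0,0,-0.8],[0,0,0]]
    - [1,[-0.2,-0.8,-0.6],[0,0,0]]
    - [1,[-0.2,-0.8,-0.6],[0,0,0]]
    - [1,[-0.2,-0.8,0],[0,0,0]]

```text
t: 40.65
ee_pos: [492.8, -171.5, 312.2]
orientation: [-0.001, 3.136, -0.003]
ft_force: [0.3, 0.4, 0.6]
width: 87.5
grasp_force: 0.0
```

>>> apply_moves:
  targets:
    - [1,[-0.2,-0.8,0],[0,0,0]]
    - [1,[0,-0.6,0],[0,0,0]]
    - [1,[0,0,0],[0,0,0]]
    - [1,[0,0,0],[0,0,0]]
    - [1,[0,0,0],[0,0,0]]

```text
t: 41.28
ee_pos: [501.3, -238.8, 308.5]
orientation: [-0.002, 3.141, 0.0]
ft_force: [-0.2, -0.2, 0.8]
width: 88.0
grasp_force: 0.0
```

```bash
cat > look2.py <<'E'
from h import *
import sys
im=wrist(sys.argv[1]); o=ctrl.get_obs(); print(np.round(o['ee_pos'],1),np.round(o['orientation'],3),o['t'])
top=shot('top',sys.argv[1]+'t'); 
for d in ctrl.pinpoint('spare','top')+ctrl.pinpoint('stock','top'): print('sol',round(d['score'],2),np.round(atz(top,d['xy'],85)[:2]))
for l,z in dict(label=88,scanner=10,cradle_seat=10,scanner_nose=110,terminal=0).items():
    print(l,[(round(d['score'],2),np.round(d['xy']).tolist(),np.round(atz(im,d['xy'],z)[:2]).tolist()) for d in ctrl.pinpoint(l,'wrist')][:3])
kc=keycent(im['pixels'],np.full((400,640),255,np.uint8)); print({k:(np.round(v[0],1).tolist(),int(v[1])) for k,v in kc.items()})
ms=ctrl.masks_of('terminal','wrist')
if ms:
    mk=cv2.morphologyEx((ms[0]['region']*255).astype(np.uint8),cv2.MORPH_CLOSE,np.ones((25,25)))
    kc=keycent(im['pixels'],mk); print({k:(np.round(v[0],1).tolist(),int(v[1])) for k,v in kc.items()})
    s=least_squares(lambda p:np.concatenate([proj(im,T2(p)(KEYS[k]))-c[0] for k,c in kc.items()]),[418,-279,-.42],loss='soft_l1'); print('term',s.x,np.round(s.fun,1))
E
python3 look2.py w4
```

```text
[ 501.4 -238.9  308.5] [-2.000e-03  3.141e+00  0.000e+00] 41.325
sol 0.96 [567. -51.]
sol 0.74 [463.  50.]
sol 0.68 [667.  34.]
sol 0.62 [464. -53.]
sol 0.6 [572.  47.]
sol 0.67 [667. -56.]
sol 0.65 [569.  51.]
sol 0.56 [ 624. -237.]
sol 0.3 [ 412. -259.]
sol 0.27 [469.  50.]
label [(0.8, [399.0, 249.0], [600.0, -132.0])]
scanner [(0.87, [286.0, 242.0], [625.0, -289.0])]
cradle_seat []
scanner_nose []
terminal [(0.81, [290.0, 104.0], [417.0, -278.0])]
{'yellow': ([469.3, 389.2], 5134), 'blue': ([511.4, 185.0], 15998), 'red': ([304.3, 371.9], 2318), 'green': ([264.7, 41.0], 849)}
{'yellow': ([322.3, 113.2], 721), 'blue': ([248.9, 79.2], 780), 'red': ([338.1, 76.5], 763), 'green': ([264.7, 41.0], 849)}
term [ 416.52817826 -279.90097245   -0.42061819] [ 0.3  0.6 -0.3  0.2  0.6 -0.  -0.5 -0.6]
```

View pics/w4.png

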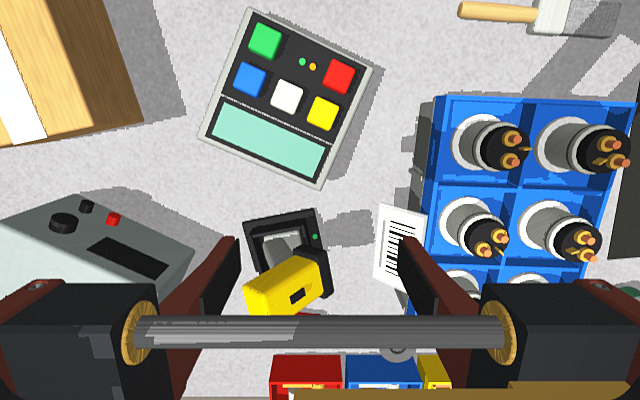

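>>> apply_moves:
  targets:
    - [1,[-0.5,-0.25,-0.3],[0,0,0]]
    - [1,[-0.5,-0.25,-0.3],[0,0,0]]
    - [1,[-0.5,-0.25,-0.2],[0,0,0]]
    - [1,[-0.5,-0.25,0],[0,0,0]]
    - [1,[0,0,0],[0,0,0]]
    - [1,[0,0,0],[0,0,0]]
    - [1,[0,0,0],[0,0,0]]

```text
t: 42.65
ee_pos: [600.6, -289.5, 348.2]
orientation: [0.0, -3.141, -0.0]
ft_force: [-0.8, -0.2, 0.5]
width: 87.7
grasp_force: 0.0
```

```bash
cat > scn.py <<'E'
from h import *
import sys
o=ctrl.get_obs(); print(np.round(o['ee_pos'],1),np.round(o['qpos'],2),o['t'])
W=wrist(sys.argv[1]); Tp=shot('top'); Sc=shot('scene')
c=np.sqrt(.5); ax=np.array([c,0,-c]); up=np.array([c,0,c]); C=np.array([20,0,135])
B=np.array([C+a*ax+np.array([0,b,0])+h*up for a in(-44,30) for b in(-23,23) for h in(-22,22)])
def mask(im):
    hsv=cv2.cvtColor(im['pixels'],cv2.COLOR_BGR2HSV); m=cv2.inRange(hsv,np.array((18,90,50)),np.array((36,255,255)))
    n,l,s,cc=cv2.connectedComponentsWithStats(m)
    g=proj(im,(622,-280,135)); i=min((i for i in range(1,n) if s[i,4]>40),key=lambda i:np.hypot(*(cc[i]-g)))
    r=(l==i).astype(np.uint8); k=max(2,int(np.sqrt(s[i,4])/5)); r=cv2.morphologyEx(cv2.copyMakeBorder(r,40,40,40,40,cv2.BORDER_CONSTANT),cv2.MORPH_CLOSE,np.ones((3*k,3*k)))[40:-40,40:-40]
    print(s[i]); return r
def ren(im,p):
    f=T2(p);u=np.array([proj(im,f(q)+[0,0,10]) for q in B])
    h=cv2.convexHull((u*16).astype(np.int32)); m=np.zeros((400,640),np.uint8); cv2.fillConvexPoly(m,h,1,cv2.LINE_8,4); return m
from scipy.optimize import differential_evolution
V=dict(w=[W],t=[Tp],s=[Sc],all=[W,Tp,Sc]); M={id(i):mask(i) for i in V['all']}
for n,ims in V.items():
    def cost(p): return sum(1-(r&M[id(i)]).sum()/max(1,(r|M[id(i)]).sum()) for i in ims for r in [ren(i,p)])
    s=differential_evolution(cost,[(590,650),(-320,-260),(1.3,2.6)],seed=0,popsize=12,maxiter=40,polish=False); print(n,np.round(s.x,3),round(s.fun,3))
v=W['pixels'].copy(); cs,_=cv2.findContours(ren(W,s.x),0,2); cv2.drawContours(v,cs,-1,(255,0,255),1)
f=T2(s.x)
for z,a,b in((10,57.5,44),(54-10+0,36,28)):
    cv2.polylines(v,[np.array([proj(W,f((i,j,z))) for i,j in((-a,-b),(a,-b),(a,b),(-a,b))]).astype(int)],True,(0,0,255))
l=T2((563.4,-2.9,-.035)); 
for yy in (-125,-140,):
    pass
cv2.imwrite('pics/'+sys.argv[1]+'o.png',v)
for n in('label','cradle_seat','scanner','scanner_nose'):
    print(n,[(round(d['score'],2),np.round(atz(W,d['xy'],dict(label=88,scanner_nose=110).get(n,10))[:2]).tolist()) for d in ctrl.pinpoint(n,'wrist')][:3])
E
python3 scn.py w5
```

```text
[ 600.6 -289.5  348.2] [-0.47  0.38  1.4  -0.    1.36 -2.04] 42.65
[ 289  169   76   59 3159]
[404 159  36  24 540]
[234 125  27  30 440]
w [ 623.06  -292.062    1.752] 0.071
t [ 620.926 -294.54     1.787] 0.093
s [ 622.888 -285.09     1.544] 0.131
all [ 623.138 -292.277    1.753] 0.384
label [(0.82, [597.0, -130.0]), (0.56, [464.0, 48.0]), (0.24, [662.0, 38.0])]
cradle_seat [(0.9, [622.0, -296.0]), (0.71, [416.0, -281.0])]
scanner [(0.58, [625.0, -288.0])]
scanner_nose [(0.76, [609.0, -240.0])]
```

View pics/w5o.png

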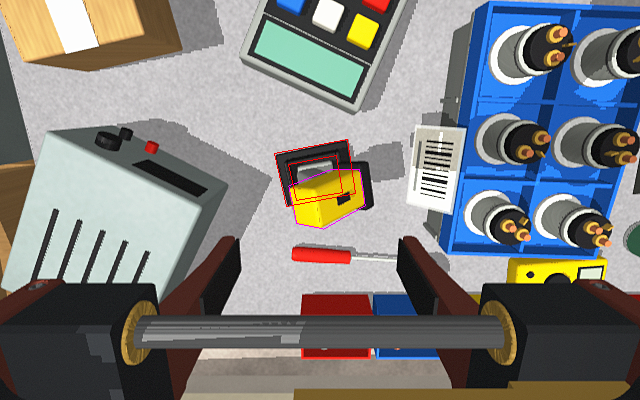

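>>> apply_moves:
  targets:
    - [1,[-0.378,0.338,0],[0,0,0]]
    - [1,[0,0,0],[0,0,0.1105]]
    - [1,[0,0,0],[0,0,0.1105]]
    - [1,[0,0,0],[0,0,0.1105]]
    - [1,[0,0,0.5],[0,0,0.1105]]
    - [1,[0,0,0.5],[0,0,0.1105]]
    - [1,[0,0,0.5],[0,0,0.1105]]
    - [1,[0,0,0.5],[0,0,0.1105]]

```text
t: 44.0
ee_pos: [621.4, -271.9, 247.3]
orientation: [1.799, 2.575, 0.001]
ft_force: [0.6, -0.5, -0.3]
width: 87.7
grasp_force: 0.0
```

>>> apply_moves:
  targets:
    - [1,[0,0,0],[0,0,0.1105]]
    - [1,[0,0,0],[0,0,0]]
    - [1,[0,0,0],[0,0,0]]
    - [1,[0,0,0],[0,0,0]]

```text
t: 44.5
ee_pos: [620.7, -272.8, 248.6]
orientation: [2.007, 2.416, 0.0]
ft_force: [0.8, -0.4, -0.4]
width: 87.9
grasp_force: 0.0
```

Run:
```python
from h import *
from scipy.optimize import minimize
o=ctrl.get_obs(); print(np.round(o['ee_pos'],1),np.round(R.from_rotvec(o['orientation']).as_matrix(),3).tolist(),np.round(o['qpos'],2))
# label from saved w5 (TCP 600.6,-289.5,348.2 tool-down) 
im=shot('wrist'); T=np.eye(4);T[:3,:3]=R.from_rotvec([0,-np.pi,0]).as_matrix();T[:3,3]=[600.6,-289.5,348.2]
im['view']=np.linalg.inv(T@np.array(im['hand_eye']))
px=cv2.imread('pics/w5.png'); roi=np.zeros((400,640),np.uint8); roi[110:225,395:475]=255
hsv=cv2.cvtColor(px,cv2.COLOR_BGR2HSV); m=cv2.inRange(hsv,np.array((0,0,200)),np.array((180,40,255)))&roi
m=cv2.morphologyEx(m,cv2.MORPH_CLOSE,np.ones((9,9))); n,l,s,c=cv2.connectedComponentsWithStats(m); i=1+np.argmax(s[1:,4]); m=(l==i).astype(np.uint8); print(s[i])
def ren(p):
    f=T2((563.4,-2.9,-.035)); h=31*np.sqrt(.5); u=np.array([proj(im,f((p[0]+a*52,p[1]+b*h,88+b*h))) for a,b in((-1,-1),(1,-1),(1,1),(-1,1))])
    r=np.zeros((400,640),np.uint8); cv2.fillConvexPoly(r,(u*16).astype(np.int32),1,8,4); return r
best=min(((1-(r&m).sum()/(r|m).sum(),x,y) for x in range(0,80,2) for y in range(-150,-105,2) for r in [ren((x,y))])); print(best)
for nm in('label','scanner'):
  im2=wrist('w6'); print(nm,[(round(d['score'],2),np.round(atz(im2,d['xy'],88)[:2]).tolist()) for d in ctrl.pinpoint(nm,'wrist')][:3])
```

```text
[ 620.7 -272.8  248.6] [[-0.183, 0.983, 0.001], [0.983, 0.183, -0.0], [-0.0, 0.001, -1.0]] [-0.43  0.48  1.48  0.    1.18 -0.62]
[ 395  110   71  115 6060]
(np.float64(0.4051155115511551), 40, -132)
label [(0.85, [600.0, -136.0])]
scanner [(0.89, [622.0, -272.0])]
```

View pics/w6.png

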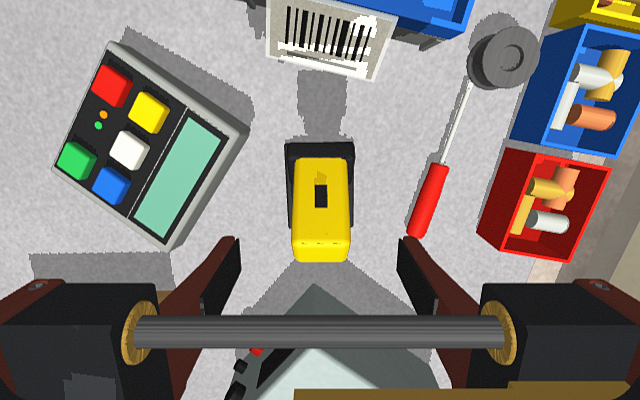

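Run:
```python
from h import *
im=ctrl.get_image('wrist'); 
def vw(rv,p):
    T=np.eye(4);T[:3,:3]=R.from_rotvec(rv).as_matrix();T[:3,3]=p; return np.linalg.inv(T@np.array(im['hand_eye']))
v5=vw([0,-np.pi,0],[600.6,-289.5,348.2]); v6=vw(ctrl.get_obs()['orientation'],ctrl.get_obs()['ee_pos'])
h=31*np.sqrt(.5); f=T2((563.4,-2.9,-.035))
obs=[(v5,-1,1,(465,128)),(v5,-1,-1,(413,124)),(v5,1,1,(456,208)),(v5,1,-1,(405,203)),(v6,-1,-1,(265,53)),(v6,1,-1,(379,82))]
for sel in(obs[:4],obs[4:],obs):
    s=least_squares(lambda p:np.concatenate([proj(im,f((p[0]+a*52,p[1]+b*h,88+b*h)),v)-np.array(u) for v,a,b,u in sel]),[30,-125]); print(s.x,f((*s.x,88)),np.round(s.fun))
```

```text
[  39.24739279 -132.81313235] [ 597.97584559 -137.00517092   88.        ] [-2.  1.  4.  1. -6.  1.  3. -4.]
[  43.30418603 -130.91120098] [ 602.0967083  -135.24636314   88.        ] [ 6.  2. -6. -3.]
[  41.20194482 -131.77408628] [ 599.96555976 -136.03515655   88.        ] [-1.  2.  5.  3. -5.  3.  4. -3.  4.  3. -9. -2.]
```

>>> apply_moves:
  targets:
    - [1,[0.02,0,0.5],[0,0,0]]
    - [1,[0,0,0.7],[0,0,0]]
    - [1,[0,0,0.7],[0,0,0]]
    - [1,[0,0,0.4],[0,0,0]]
    - [1,[0,0,0.15],[0,0,0]]
    - [1,[0,0,0],[0,0,0]]
    - [1,[0,0,0],[0,0,0]]
    - [-1,[0,0,0],[0,0,0]]

```text
t: 45.8
ee_pos: [620.7, -272.3, 126.9]
orientation: [2.009, 2.413, 0.001]
ft_force: [0.2, -0.4, -0.7]
width: 81.0
grasp_force: 0.0
```

>>> apply_moves:
  targets:
    - [-1,[0,0,0],[0,0,0]]
    - [-1,[0,0,0],[0,0,0]]
    - [-1,[0,0,0],[0,0,0]]
    - [-1,[0,0,0],[0,0,0]]
    - [-1,[0,0,0],[0,0,0]]

```text
t: 46.42
ee_pos: [620.2, -271.9, 125.7]
orientation: [-2.01, -2.415, -0.0]
ft_force: [-0.6, -0.3, 0.9]
width: 45.9
grasp_force: 30.0
```

>>> apply_moves:
  targets:
    - [-1,[0,0,-0.2],[0,0,0]]
    - [-1,[0,0,-0.4],[0,0,0]]
    - [-1,[0,0,-0.4],[0,0,0]]
    - [-1,[0,0,-0.12],[0,0,0]]
    - [-1,[0.27,-0.2,0],[0,0,0]]
    - [-1,[0.27,-0.19,0],[0,0,0]]
    - [-1,[0,0,0],[0,0,0.069]]
    - [-1,[0,0,0],[0,0,0.069]]

```text
t: 47.42
ee_pos: [595.4, -248.4, 181.7]
orientation: [-2.262, -2.179, 0.0]
ft_force: [0.2, 0.1, -2.7]
width: 45.7
grasp_force: 30.0
```

>>> apply_moves:
  targets:
    - [-1,[0,0,0],[0,0,0]]
    - [-1,[0,0,0],[0,0,0]]
    - [-1,[0,0,0],[0,0,0]]
    - [-1,[0,0,0],[0,0,0]]
    - [-1,[0,0,0],[0,0,0]]
    - [-1,[0,0,0],[0,0,0]]
    - [-1,[0,0,0],[0,0,0]]
    - [-1,[0,0,0],[0,0,0]]

```text
t: 48.42
ee_pos: [596.0, -249.0, 181.7]
orientation: [2.259, 2.183, -0.0]
ft_force: [-0.2, 1.0, -1.5]
width: 45.8
grasp_force: 30.0
```

Run:
```python
from h import *
im=wrist('w7');o=ctrl.get_obs();print(np.round(o['ee_pos'],1),np.round(R.from_rotvec(o['orientation']).as_matrix()[:,0],3),o['width'])
print([(round(d['score'],2),np.round(atz(im,d['xy'],88)[:2]).tolist()) for d in ctrl.pinpoint('label','wrist')][:2])
```

```text
[ 596.  -248.9  181.7] [0.034 0.999 0.   ] 45.77857042321872
[(0.71, [601.0, -137.0])]
```

View pics/w7.png

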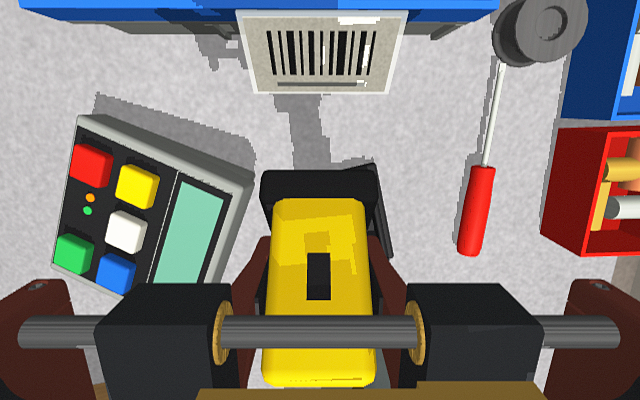

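>>> apply_moves:
  targets:
    - [-1,[0,0,0],[0,0,0]]
    - [-1,[0,0,0],[0,0,0]]
    - [-1,[0,0,0],[0,0,0]]
    - [-1,[0,0,0],[0,0,0]]
    - [-1,[0,0,0],[0,0,0]]
    - [-1,[0,0,0],[0,0,0]]
    - [-1,[0,0,0],[0,0,-0.069]]
    - [-1,[0,0,0],[0,0,-0.069]]

```text
t: 49.52
ee_pos: [596.0, -249.0, 181.7]
orientation: [-2.006, -2.418, 0.0]
ft_force: [0.0, -0.5, -2.9]
width: 45.6
grasp_force: 30.0
```

>>> apply_moves:
  targets:
    - [-1,[-0.27,0.2,0],[0,0,0]]
    - [-1,[-0.27,0.19,0],[0,0,0]]
    - [-1,[0,0,0.3],[0,0,0]]
    - [-1,[0,0,0],[0,0,0]]
    - [-1,[0,0,0],[0,0,0]]
    - [-1,[0,0,0],[0,0,0]]
    - [-1,[0,0,0],[0,0,0]]

```text
t: 50.4
ee_pos: [620.2, -271.9, 167.1]
orientation: [2.009, 2.414, 0.0]
ft_force: [0.6, -0.5, -1.9]
width: 46.2
grasp_force: 30.0
```

Exactly over the pick-up spot; lower 41 mm, release, rise.

>>> apply_moves:
  targets:
    - [-1,[0,0,0.3],[0,0,0]]
    - [-1,[0,0,0.3],[0,0,0]]
    - [-1,[0,0,0.15],[0,0,0]]
    - [-1,[0,0,0.06],[0,0,0]]
    - [-1,[0,0,0],[0,0,0]]
    - [-1,[0,0,0],[0,0,0]]
    - [-1,[0,0,0],[0,0,0]]
    - [-1,[0,0,0],[0,0,0]]

```text
t: 51.4
ee_pos: [620.2, -272.0, 126.3]
orientation: [2.01, 2.414, 0.0]
ft_force: [0.1, 0.9, -2.1]
width: 45.7
grasp_force: 30.0
```

>>> apply_moves:
  targets:
    - [0.4,[0,0,0],[0,0,0]]
    - [0.8,[0,0,0],[0,0,0]]
    - [0.8,[0,0,0],[0,0,0]]
    - [0.8,[0,0,0],[0,0,0]]
    - [0.8,[0,0,-0.3],[0,0,0]]
    - [0.8,[0,0,-0.8],[0,0,0]]
    - [0.8,[0,0,-0.8],[0,0,0]]
    - [0.8,[0,0,-0.8],[0,0,0]]

```text
t: 52.4
ee_pos: [620.2, -272.0, 263.7]
orientation: [2.009, 2.414, 0.0]
ft_force: [-0.1, 0.0, -1.8]
width: 79.0
grasp_force: 0.0
```

>>> apply_moves:
  targets:
    - [-1,[0,0,0],[0,0,0]]
    - [-1,[0,0,0],[0,0,0]]
    - [-1,[0,0,0],[0,0,0]]

```text
t: 52.78
ee_pos: [619.3, -271.6, 259.8]
orientation: [-2.008, -2.413, 0.001]
ft_force: [0.2, 0.2, -0.1]
width: 52.3
grasp_force: 0.0
```

```bash
python3 scn.py w8
python3 - <<'E'
from h import *
f=T2((416.9,-279.8,-.42))
for k,v in KEYS.items(): print(k,np.round(f(v),1))
E
```

```text
[ 619.3 -271.6  259.8] [-0.43  0.46  1.47 -0.    1.21 -0.61] 52.775
[ 291  157   58  101 5162]
[404 163  18  20 217]
[234 125  28  29 438]
w [ 624.457 -294.335    1.772] 0.067
t [ 632.169 -272.767    2.415] 0.596
s [ 621.836 -284.065    1.548] 0.135
all [ 622.303 -292.405    1.75 ] 0.904
label [(0.62, [601.0, -135.0])]
cradle_seat [(0.59, [613.0, -251.0])]
scanner []
scanner_nose [(0.61, [614.0, -237.0])]
yellow [ 429.6 -232.9   67.9]
white [ 410.1 -276.7   67.9]
blue [ 390.5 -320.6   67.9]
red [ 386.4 -213.6   59.8]
green [ 347.3 -301.3   59.8]
```

View pics/w8.png

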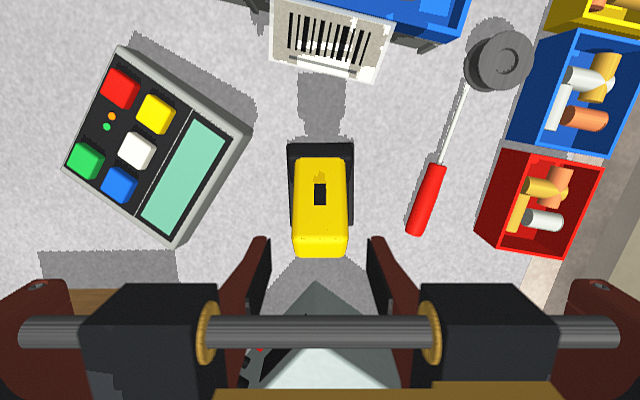

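>>> apply_moves:
  targets:
    - [-1,[0,0,0],[0,0,0.096]]
    - [-1,[0,0,0],[0,0,0.096]]
    - [-1,[0,0,0],[0,0,0.096]]
    - [-1,[0,0,0],[0,0,0.096]]
    - [-1,[-0.168,-0.756,0],[0,0,0]]
    - [-1,[-0.168,-0.756,0],[0,0,0]]
    - [-1,[-0.168,-0.756,0],[0,0,0]]
    - [-1,[-0.168,-0.756,0],[0,0,0]]

```text
t: 54.12
ee_pos: [467.2, -240.6, 261.2]
orientation: [2.636, 1.709, 0.0]
ft_force: [0.4, -0.0, 0.5]
width: 0.1
grasp_force: 0.0
```

>>> apply_moves:
  targets:
    - [-1,[-0.168,-0.756,0],[0,0,0]]
    - [-1,[0,0,0.7],[0,0,0]]
    - [-1,[0,0,0.7],[0,0,0]]
    - [-1,[0,0,0.8],[0,0,0]]
    - [-1,[0,0,0.8],[0,0,0]]
    - [-1,[0,0,0.3],[0,0,0]]
    - [-1,[0,0,0],[0,0,0]]
    - [-1,[0,0,0],[0,0,0]]

```text
t: 55.12
ee_pos: [431.4, -233.6, 97.4]
orientation: [2.635, 1.708, 0.002]
ft_force: [-0.1, -0.7, 0.6]
width: 0.7
grasp_force: 0.0
```

>>> apply_moves:
  targets:
    - [-1,[0,0,0],[0,0,0]]
    - [-1,[0,0,0],[0,0,0]]

```text
t: 55.38
ee_pos: [430.9, -233.4, 97.1]
orientation: [2.635, 1.708, 0.001]
ft_force: [-0.3, -0.6, -0.8]
width: 0.5
grasp_force: 0.0
```

Run:
```python
from h import *
o=ctrl.get_obs(); M=R.from_rotvec(o['orientation']).as_matrix(); print(np.round(o['ee_pos'],1),np.round(M,3).tolist(),o['ft_force'],np.round(o['qpos'],2),o['width'])
f=T2((416.9,-279.8,-.42))
for k,v in KEYS.items(): print(k,np.round(M.T@(f(v)-o['ee_pos'])/50,3))
```

```text
[ 430.9 -233.4   97.1] [[0.408, 0.913, 0.001], [0.913, -0.408, -0.001], [-0.0, 0.002, -1.0]] [-0.31699058 -0.55728003 -0.77360147] [-0.52  0.43  2.01  0.    0.71 -0.1 ] 0.49711821252209115
yellow [-0.002 -0.029  0.583]
white [-0.962 -0.028  0.583]
blue [-1.922 -0.027  0.583]
red [-0.003 -0.975  0.744]
green [-1.923 -0.974  0.744]
```

Good alignment. Descend to ~66, then check the force.

>>> apply_moves:
  targets:
    - [-1,[0,-0.03,0.4],[0,0,0]]
    - [-1,[0,0,0.2],[0,0,0]]
    - [-1,[0,0,0.04],[0,0,0]]
    - [-1,[0,0,0],[0,0,0]]
    - [-1,[0,0,0],[0,0,0]]

```text
t: 56.0
ee_pos: [429.3, -232.6, 64.6]
orientation: [2.636, 1.708, 0.0]
ft_force: [0.1, 0.6, 3.5]
width: 0.5
grasp_force: 1.9
```

>>> apply_moves:
  targets:
    - [-1,[0,0,0.02],[0,0,0]]
    - [-1,[0,0,0.02],[0,0,0]]
    - [-1,[0,0,0],[0,0,0]]

```text
t: 56.38
ee_pos: [429.5, -232.8, 62.7]
orientation: [2.636, 1.708, 0.001]
ft_force: [-0.7, 0.9, 10.2]
width: 0.2
grasp_force: 4.8
```

>>> apply_moves:
  targets:
    - [-1,[0,0,0],[0,0,0]]
    - [-1,[0,0,0],[0,0,0]]
    - [-1,[0,0,-0.34],[0,0,0]]
    - [-1,[0,0,-0.34],[0,0,0]]
    - [-1,[-0.48,0,0],[0,0,0]]
    - [-1,[-0.48,0,0],[0,0,0]]
    - [-1,[0,0,0],[0,0,0]]
    - [-1,[0,0,0],[0,0,0]]

```text
t: 57.38
ee_pos: [409.3, -275.9, 95.9]
orientation: [-2.636, -1.708, 0.0]
ft_force: [0.4, -0.4, -0.0]
width: 0.6
grasp_force: 0.0
```

>>> apply_moves:
  targets:
    - [-1,[0,0,0.4],[0,0,0]]
    - [-1,[0,0,0.2],[0,0,0]]
    - [-1,[0,0,0.06],[0,0,0]]
    - [-1,[0,0,0.02],[0,0,0]]
    - [-1,[0,0,0],[0,0,0]]
    - [-1,[0,0,0],[0,0,0]]

```text
t: 58.12
ee_pos: [409.9, -275.8, 62.8]
orientation: [-2.636, -1.709, -0.001]
ft_force: [-0.6, 3.6, 4.9]
width: 0.5
grasp_force: 2.7
```

>>> apply_moves:
  targets:
    - [-1,[0,0,0.02],[0,0,0]]
    - [-1,[0,0,0.01],[0,0,0]]
    - [-1,[0,0,0],[0,0,0]]
    - [-1,[0,0,0],[0,0,0]]

```text
t: 58.62
ee_pos: [410.0, -275.9, 62.4]
orientation: [2.636, 1.708, 0.001]
ft_force: [-1.4, 5.3, 20.1]
width: 0.8
grasp_force: 10.2
```

>>> apply_moves:
  targets:
    - [-1,[0,0,-0.36],[0,0,0]]
    - [-1,[0,0,-0.34],[0,0,0]]
    - [-1,[-0.48,0,0],[0,0,0]]
    - [-1,[-0.48,0,0],[0,0,0]]
    - [-1,[0,0,0],[0,0,0]]
    - [-1,[0,0,0],[0,0,0]]

```text
t: 59.38
ee_pos: [389.8, -319.6, 95.7]
orientation: [-2.636, -1.708, 0.0]
ft_force: [-0.3, 0.6, 0.8]
width: 0.6
grasp_force: 0.0
```

>>> apply_moves:
  targets:
    - [-1,[0,0,0.4],[0,0,0]]
    - [-1,[0,0,0.2],[0,0,0]]
    - [-1,[0,0,0.06],[0,0,0]]
    - [-1,[0,0,0.03],[0,0,0]]
    - [-1,[0,0,0],[0,0,0]]
    - [-1,[0,0,0],[0,0,0]]

```text
t: 60.12
ee_pos: [390.3, -319.6, 62.5]
orientation: [2.636, 1.709, 0.001]
ft_force: [-0.1, 4.1, 14.4]
width: 0.3
grasp_force: 7.5
```

>>> apply_moves:
  targets:
    - [-1,[0,0,0],[0,0,0]]
    - [-1,[0,0,0],[0,0,0]]
    - [-1,[0,0,-0.36],[0,0,0]]
    - [-1,[0,0,-0.33],[0,0,0]]
    - [-1,[0,-0.48,0],[0,0,0]]
    - [-1,[0,-0.47,0],[0,0,0]]
    - [-1,[0,0,0],[0,0,0]]
    - [-1,[0,0,0],[0,0,0]]

```text
t: 61.12
ee_pos: [347.6, -301.5, 96.2]
orientation: [2.635, 1.708, 0.001]
ft_force: [-0.2, -0.4, 0.5]
width: 0.3
grasp_force: 0.0
```

>>> apply_moves:
  targets:
    - [-1,[0,0,0.5],[0,0,0]]
    - [-1,[0,0,0.26],[0,0,0]]
    - [-1,[0,0,0.06],[0,0,0]]
    - [-1,[0,0,0.02],[0,0,0]]
    - [-1,[0,0,0],[0,0,0]]
    - [-1,[0,0,0],[0,0,0]]

```text
t: 61.88
ee_pos: [347.4, -301.3, 54.7]
orientation: [2.635, 1.708, 0.001]
ft_force: [0.8, 1.3, 9.7]
width: 0.5
grasp_force: 4.5
```

Fully down at 9.7 N. Hold, rise well clear, then final check.

>>> apply_moves:
  targets:
    - [-1,[0,0,0.01],[0,0,0]]
    - [-1,[0,0,0],[0,0,0]]
    - [-1,[0,0,0],[0,0,0]]
    - [-1,[0,0,-0.5],[0,0,0]]
    - [-1,[0,0,-0.8],[0,0,0]]
    - [-1,[0,0,-0.8],[0,0,0]]
    - [-1,[0,0,-0.8],[0,0,0]]
    - [-1,[0,0,-0.8],[0,0,0]]

```text
t: 62.88
ee_pos: [346.4, -300.6, 239.9]
orientation: [2.636, 1.709, -0.0]
ft_force: [-0.5, -0.9, -0.8]
width: 0.1
grasp_force: 0.0
```

>>> apply_moves:
  targets:
    - [-1,[0,0,0],[0,0,0]]
    - [-1,[0,0,0],[0,0,0]]
    - [-1,[0,0,0],[0,0,0]]

```text
t: 63.25
ee_pos: [345.8, -300.1, 236.9]
orientation: [-2.634, -1.707, 0.001]
ft_force: [-0.2, 0.2, 0.4]
width: 0.6
grasp_force: 0.0
```

Run:
```python
from h import *
im=shot('top','t9'); cv2.imwrite('pics/t9c.png',cv2.resize(im['pixels'][120:290,270:470],None,fx=3,fy=3,interpolation=cv2.INTER_CUBIC)); print(ctrl.get_obs()['ft_force'],ctrl.get_obs()['t'])
```

```text
[-0.5203728   0.126021   -0.30455743] 63.3
```

View pics/t9c.png

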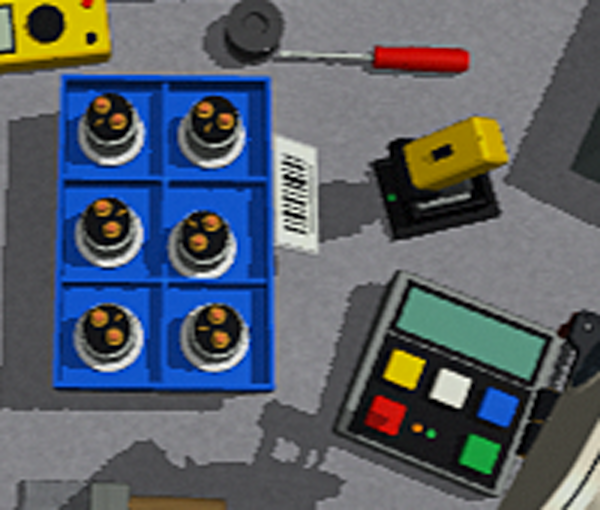

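```bash
python3 -c "
from workcell import ctrl
print(ctrl.close_job())"
```

```text
the job is handed in; nothing more can be done
None
```

I filled all five empty pockets, scanned the label and put the scanner back in its cradle, pressed yellow, white, blue and green in that order, and handed the job in at about 63 s; no verdict came back. In the last picture the middle solenoid on the label side sits about 15 mm off its pocket centre, by eye (limit 25 mm), but still upright.

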